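# Put the hut torch away and strap its box shut

## Robot

A 6-joint arm with a two-finger parallel gripper is mounted at the origin on the work surface. World frame = base frame: x ahead of the robot, y to its left, z up, the work surface at z = 0. Lengths are in m, angles in rad, forces in N, time in s.
With the tool pointing down it reaches from about 0.15 to 0.775 m from the base axis. Payload 6.1 kg.
Tool frame: the origin (TCP) lies midway between the tips of the shut fingers; the grasp point (between the pads) lies 19 mm behind it; x points along the fingers, z is the direction in which the jaws open and shut, and the axes are right-handed (so a half turn about x gives the same grasp; the last joint's range is limited). The gripper opens to 85 mm and grips with 20 to 120 N. Pads are 22 mm wide; open, the fingers measure 114 mm over their backs; the gripper's body (76 mm by 85 mm) begins 54 mm behind the grasp point. The pads swing forward as they close: fully open they stand 13 mm farther back than shut.
Start: joints at [1.26, 0.126, -0.04, 1.405, 0, 1.571], TCP at [0.161, 0.5, 0.231] pointing down, gripper open.
Joint ranges: [-2.72, 2.72], [-0.95, 1.95], [-1.27, 1.35], [-1.78, 2.02], [-1.46, 1.47], [-3.14, 3.14]. Speed limits (rad/s): [2.39, 2.39, 3.01, 3.14, 3.14, 3.14].

## Interface

Orientations are given as a rotation vector (axis times angle).
In Python, from bench import manip gives the robot as it stands. The module is installed in compiled form; this text tells all that it offers.
- The arm moves only by the shell command python3 -m pendant 'ROWS'. ROWS is JSON, a list of rows, each an object of numbers: "tx", "ty", "tz": the shift along the tool's x, y, z in mm; "rx", "ry", "rz": the turn, a rotation vector about the tool's x, y, z in degrees; "claw": the gripper's target within -1 to 1 (fully open at 1, half-way at 0, shut at -1). A call has exactly 8 rows; each row shifts and turns the commanded pose from where the row before left it, along the tool's axes as they then stand; what a row does not reach is not made up. A row lasts 1/12 s, in which the tool goes at most 41.7 mm and 7.16 degrees, less where a joint would pass 70% of its speed; a pose out of reach is approached as far as the arm can. A call is refused whole if a number of a shift passes 41.7 or a number of a turn 7.16, either way. A call with a gripper value outside its range is refused whole. The fingers move at their own pace and stop on an object; the grip force is fixed at half the most. Time passes only in rows, so rows that do not move let the fingers close, or fill a call up. It gives the time, the measured TCP pose, the force and the opening at its end, in the units of the state.
- manip.observe(): the state, without advancing time (a new reading comes with each control period).
- manip.snapshot(name): name is "side" or "top" or "wrist"; returns the picture (400x640x3 uint8, red, green, blue); there is no depth.
- manip.calibration(name): a dict with "fx", "fy", "cx", "cy" (pixels), "origin" and "orientation" of the camera in the world. Camera axes: x right, y up, looking along -z (the intrinsics and any distortion apply to the point x, -y, -z); pixel columns grow to the right and rows downward; lengths in m; the calibration is good to about 2 mm. A picture is of the moment at which its call begins: read the wrist's pose just before it. calibration takes no time and is no camera call; for the wrist camera it gives the pose at the moment of the call.
- manip.finish_job(): hands the job in, once; it reports no verdict.
The state is a dict: "clock": time; "joint_positions": joint angles; "joint_velocities": joint speeds; "tau": joint torques, N m; "tool_pos": TCP position; "ee_rot": TCP orientation; "contact_force": force on the tool from outside, world axes, zero at the start; "moment": the same for the moment, N m; "grip_width": finger opening in m.
Only numpy, scipy, OpenCV 4.12 (cv2) and the standard library are available. Lean on these libraries where they do the work, as an engineer would, in place of code of your own. Each camera call takes 0.05 s, during which the arm holds its last target.

## Task

Take the torch from its cradle under the drying rail and lay it down inside the open wooden gear box (set it down, do not drop it in). Then close the box's lid fully, and last swing the steel strap on the box's front over until it lies flat on the lid. Leave the mug, bottle, tin and bowl where they stand.

Things in the scene. Friction and masses are not known exactly. Their poses are not given: they have to be found in the camera images.
- stand: Fixed wooden drying stand with a torch cradle. Origin: centre of its underside, on the table; -x is its front, facing the robot; y runs along the rail. Base board 140 (x) x 340 (y) x 14 mm; posts 26 (x) x 18 (y) mm, 229 mm tall, at y = -158 and +158 mm. A ladle hangs from the rail at y = -128 mm, reaching 60 mm behind the rail (+x), lowest 85 mm above the table.
- rail_mid (a point): Middle of the rail's axis, 215 mm above the table: a fixed steel bar of 16 mm diameter along the stand's y, straight above the torch's axis (130 mm over it). It blocks a gripper that comes straight down: come in from the front leaning about 40 degrees, with the fingers pointing forward and down under the rail.
- cradle_mid (a point): Middle of the cradle, 85 mm above the table, where the torch's axis lies. Two blocks 62 (x) x 26 (y) mm at the stand's y = +55 (lamp head) and -55 mm (tail) carry the torch; lips on both sides of it rise to 77 mm (head) and 81 mm (tail) above the table. Between the blocks 84 mm of the torch is free, with only the base board below.
- torch: Loose round torch, 150 mm long, about 180 g. Origin on its axis at mid length; y along the axis towards the lamp head; z up while in the cradle. Black handle of 32 mm diameter from y = -75 to +35 mm, dark metal head of 40 mm diameter from y = +35 to +75 mm; a switch 16 mm long at y = +27 mm stands 2.5 mm proud on the +z side.
- box: Fixed wooden gear box with open lid, 170 (x) x 240 (y) x 90 mm high, walls and floor 8 mm (inside 154 x 224 x 82 mm). Origin: centre of its underside on the table; -x is its front, facing the robot; z up. The lid's hinge axis runs along y at x = +85, z = 90 mm. The strap's hinge axis runs along y at x = -97, z = 107 mm.
- lid (a joint): Lid angle, rad: 0 shut, grows as it opens (stop 1.9); starts upright, 1.6 to 1.75. Panel 170 mm from hinge to free edge, 240 mm wide, 10 mm thick; its inner face passes through the hinge axis. The hinge is stiff (0.4 N m): it stays at any angle and must be pushed over from behind and pressed down; 3 to 6 N at 120 mm from the hinge moves it.
- lid_edge (a point): Middle of the lid's free edge, on its outer (upper when shut) face, 170 mm from the hinge.
- clamp (a joint): Strap angle, rad: 0 flat on the lid, grows as it opens (stop 2.0); starts upright or leaning slightly to the robot, 1.55 to 1.8. Steel strap 85 mm from hinge to end, 36 mm wide (y), 8 mm thick (half each side of the hinge axis), a 12 mm round bar at its end. Stiff hinge (0.08 N m): stays at any angle; 1 to 2 N at 65 mm moves it.
- clamp_tip (a point): Centre of the round bar at the strap's end, 85 mm from its hinge, in the middle of its width.
- mug: White mug, 80 mm across, 85 mm high, handle to its +y; origin centre of its underside. Leave alone.
- bottle: Pale translucent bottle, 70 mm across, 210 mm high; origin centre of its underside. Leave alone.
- tin: Food tin, 74 mm across, 110 mm high; origin centre of its underside. Leave alone.
- bowl: Steel bowl, 130 mm across, 50 mm high; origin centre of its underside. Leave alone.
There are look-alikes about, which are no part of the job. Of the things that look like the torch, the middle-sized one is meant.

How it is judged:
By the outcome, as a careful person would: the job done as asked, in the order asked, and still so for the second after the job is handed in, with the robot touching nothing.
It also fails if it takes over 70 s, if anything falls off the work surface, if the arm or the gripper's body presses on something with over 40 N, if the wrist force passes 120 N, or if a joint passes its speed limit or range.

## Working session

There is one attempt and no reset: what is moved stays moved. The work goes in short steps, Python scripts to look and compute and a shell command to move; the robot and the scene stay as the last step left them, time stands still between calls to the robot, and variables do not carry over. Pictures are saved under pics/ and viewed, and the job is handed in when it is done.

```bash
mkdir -p pics; cat > h.py <<'E'
from bench import manip
import numpy as np, cv2
from scipy.spatial.transform import Rotation as R
def snap(n,f):
    c=manip.calibration(n); im=manip.snapshot(n); cv2.imwrite(f'pics/{f}.png',im[:,:,::-1]); np.save(f'pics/{f}.npy',np.array([c],dtype=object),allow_pickle=True); return im,c
def Rm(o):
    o=np.array(o,float)
    if o.shape==(3,3): return o
    return R.from_rotvec(o).as_matrix() if o.size==3 else R.from_quat(o).as_matrix()
def load(f): return np.load(f'pics/{f}.npy',allow_pickle=True)[0]
def ray(c,u,v):
    d=np.array([(u-c['cx'])/c['fx'],-(v-c['cy'])/c['fy'],-1.0]); 
    return np.array(c['origin']),Rm(c['orientation'])@d
def onz(c,u,v,z):
    o,d=ray(c,u,v); return o+d*(z-o[2])/d[2]
def proj(c,p):
    q=Rm(c['orientation']).T@(np.array(p)-np.array(c['origin'])); return np.array([c['cx']+c['fx']*q[0]/-q[2], c['cy']+c['fy']*q[1]/q[2]])
def tri(c1,p1,c2,p2):
    o1,d1=ray(c1,*p1);o2,d2=ray(c2,*p2)
    A=np.stack([d1,-d2],1);s=np.linalg.lstsq(A,o2-o1,rcond=None)[0]
    a=o1+s[0]*d1;b=o2+s[1]*d2
    return (a+b)/2,np.linalg.norm(a-b)
E
python3 - <<'E'
from h import *
for n in ('side','top','wrist'):
    im,c=snap(n,n+'0'); print(n,c)
print(manip.observe())
E
```

```text
side {'fx': 492.28243794342256, 'fy': 492.28243794342256, 'cx': 318.5260822214196, 'cy': 196.5963524110038, 'origin': array([-0.17234608,  0.87207119,  1.43622859]), 'orientation': array([ 0.28063067, -0.88382546, -2.38748743])}
top {'fx': 391.7397740160827, 'fy': 391.7397740160827, 'cx': 316.7959670256233, 'cy': 202.1653450475408, 'origin': array([ 0.30128676, -0.01505035,  1.39577946]), 'orientation': array([ 0.11528964, -0.12272535, -1.56618816])}
wrist {'fx': 288.7291301358774, 'fy': 288.7291301358774, 'cx': 320.0571459682557, 'cy': 204.47518859074177, 'origin': array([0.09437258, 0.52000859, 0.3732607 ]), 'orientation': array([-0.23594461, -0.17095273,  1.25181567])}
{'clock': 0.15, 'joint_positions': array([ 1.26001435e+00,  1.26276054e-01, -4.03590162e-02,  1.40538011e+00,
       -3.31158757e-05,  1.57080122e+00]), 'joint_velocities': array([-1.64138990e-03, -1.49762187e-03,  2.17275486e-03, -8.93960564e-05,
        8.63070727e-04, -1.24396915e-04]), 'tau': array([-1.56874761e-03, -4.36276174e+01,  3.53150511e+01,  1.35152522e-02,
       -1.12459445e-04, -9.07346731e-06]), 'tool_pos': array([0.16046461, 0.49956213, 0.23069697]), 'ee_rot': array([-0.97803252,  1.3413373 ,  0.9767968 ]), 'contact_force': array([-0.32733223,  0.1457511 , -0.6200234 ]), 'moment': array([-0.01362043, -0.00801944, -0.03985989]), 'grip_width': 0.08524525232490947}
```

View pics/side0.png

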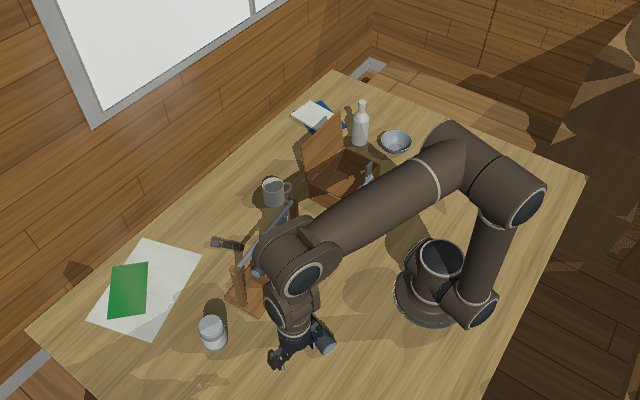

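View pics/top0.png

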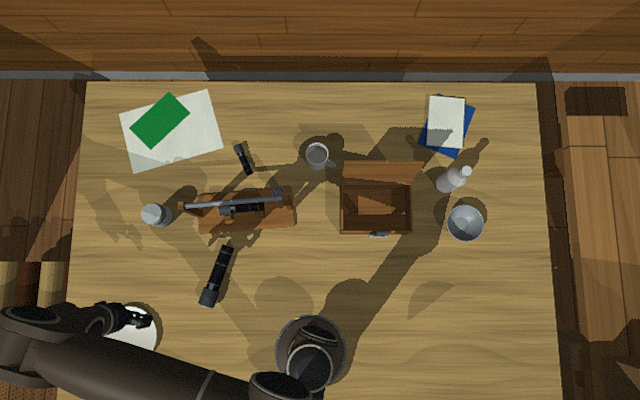

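View pics/wrist0.png

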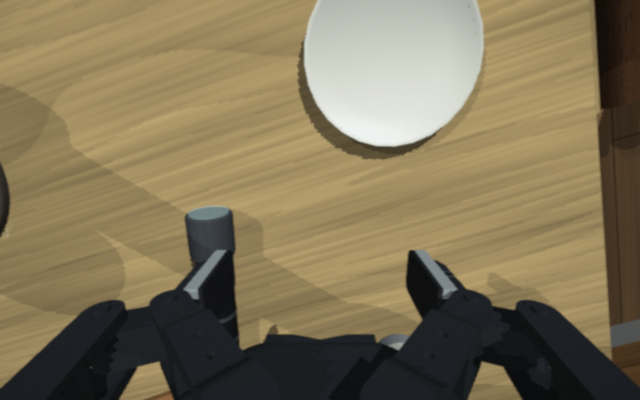

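```bash
python3 - <<'E'
import cv2,numpy as np
im=cv2.imread('pics/top0.png')
a=cv2.resize(im[130:310,130:310],None,fx=4,fy=4,interpolation=cv2.INTER_CUBIC)[:600]
cv2.imwrite('pics/t_a.png',a)
b=cv2.resize(im[145:250,325:485],None,fx=5,fy=5,interpolation=cv2.INTER_CUBIC)
cv2.imwrite('pics/t_b.png',b)
E
```

```text
(no output)
```

View pics/t_a.png

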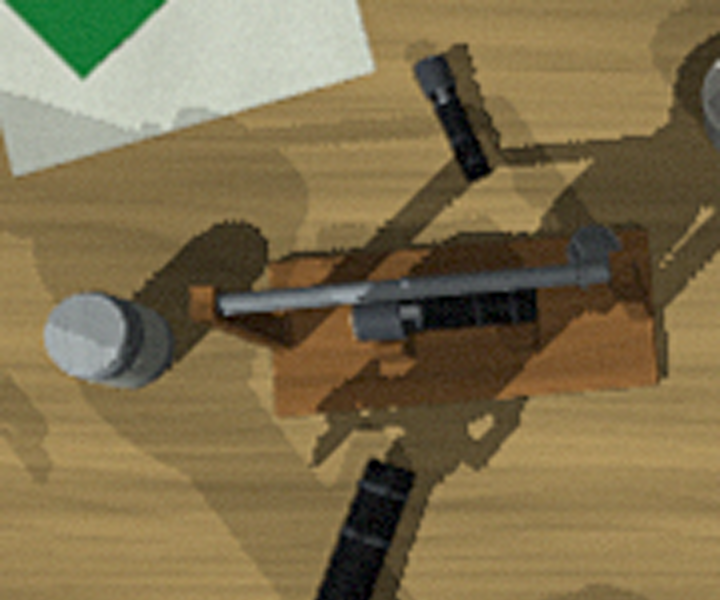

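View pics/t_b.png

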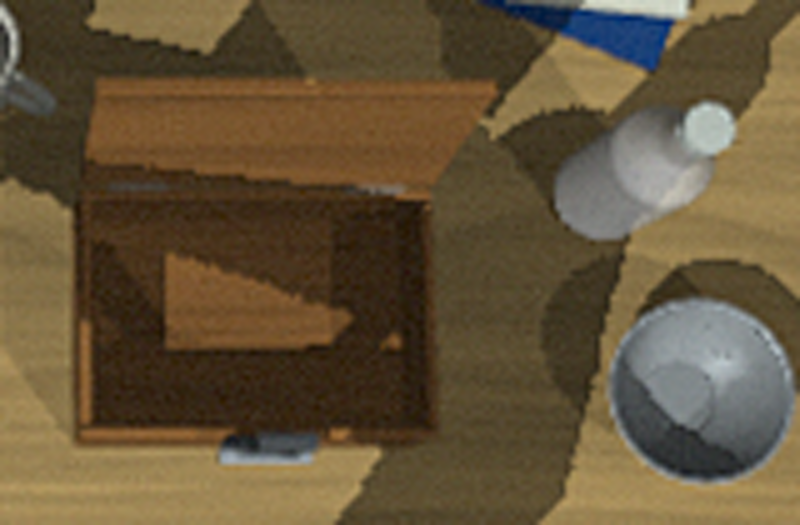

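```bash
python3 - <<'E'
from h import *
t=load('top0')
print('top proj base',proj(t,[0,0,0]))
P=[(198.75,233.75),(293.75,225.5),(291.25,187),(197.5,195.5)]
P=np.array([onz(t,*p,0.014) for p in P]);print(P.round(4),P.mean(0),[np.linalg.norm(P[i]-P[i-1]).round(3) for i in range(4)])
c=P.mean(0);yv=(P[0]-P[1])+(P[3]-P[2]);print('yaw',np.degrees(np.arctan2(-yv[0],yv[1])))
# rail ends
for (u,v) in [(218,303),(610,272)]: print('rail',onz(t,u/4+130,v/4+130,0.215+.0))
for (u,v) in [(357,322),(535,307)]: print('torch ends',onz(t,u/4+130,v/4+130,0.085))
Q=np.array([onz(t,325+u/5,145+v/5,0.09) for u,v in [(78,432),(437,432),(432,196),(80,193)]])
print(Q.round(4),Q.mean(0),[np.linalg.norm(Q[i]-Q[i-1]).round(3) for i in range(4)])
yv=(Q[0]-Q[1])+(Q[3]-Q[2]);print('yaw',np.degrees(np.arctan2(-yv[0],yv[1])))
E
python3 - <<'E'
import cv2
im=cv2.imread('pics/side0.png')
cv2.imwrite('pics/s_a.png',cv2.resize(im[80:230,240:430],None,fx=4,fy=4,interpolation=cv2.INTER_CUBIC))
cv2.imwrite('pics/s_b.png',cv2.resize(im[180:330,190:320],None,fx=4,fy=4,interpolation=cv2.INTER_CUBIC))
E
```

```text
top proj base [310.31747895 351.48694381]
[[0.3992 0.3939 0.014 ]
 [0.4288 0.0599 0.014 ]
 [0.5673 0.0702 0.014 ]
 [0.5357 0.4047 0.014 ]] [0.48273667 0.23216494 0.014     ] [np.float64(0.137), np.float64(0.335), np.float64(0.139), np.float64(0.336)]
yaw 5.2235491572836
rail [0.46994958 0.3815998  0.215     ]
rail [0.49434209 0.08414853 0.215     ]
torch ends [0.47254366 0.30751939 0.085     ]
torch ends [0.4855499  0.15793104 0.085     ]
[[ 0.4023 -0.1006  0.09  ]
 [ 0.4026 -0.3404  0.09  ]
 [ 0.5631 -0.3427  0.09  ]
 [ 0.5647 -0.1033  0.09  ]] [ 0.48315516 -0.22176169  0.09      ] [np.float64(0.162), np.float64(0.24), np.float64(0.161), np.float64(0.239)]
yaw -0.15491467862110175
```

View pics/s_a.png

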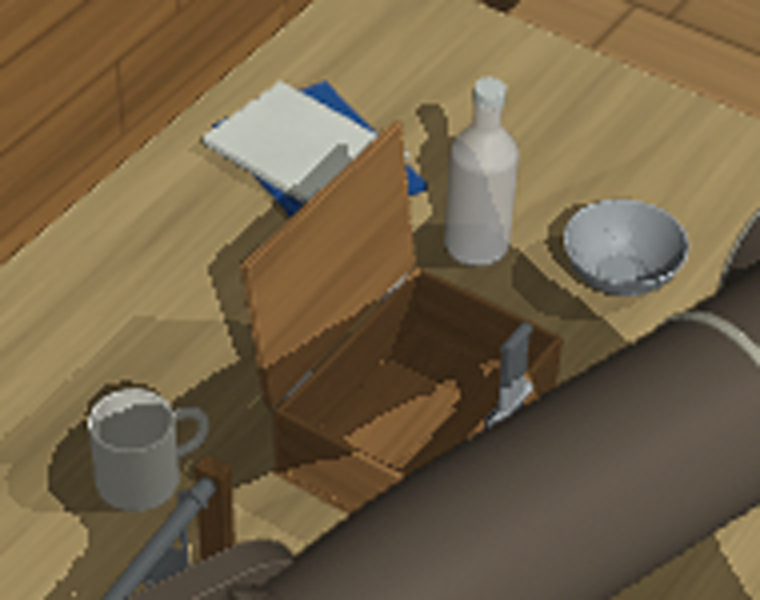

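View pics/s_b.png

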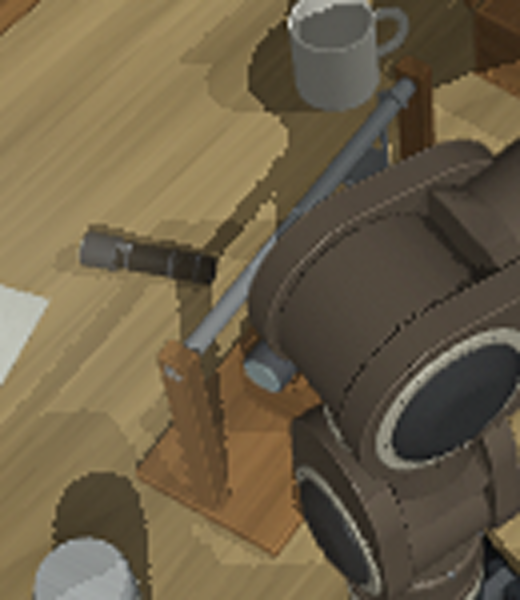

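```bash
cat >> h.py <<'E'
def goalR(approach,zdir):
    x=np.array(approach,float);x/=np.linalg.norm(x);z=np.array(zdir,float);z-=x*(x@z);z/=np.linalg.norm(z)
    return np.stack([x,np.cross(z,x),z],1)
def plan(p,Rg):
    s=manip.observe();R0=Rm(s['ee_rot']);
    print('rot (tool deg)',np.degrees(R.from_matrix(R0.T@Rg).as_rotvec()).round(2))
    d=np.array(p)-s['tool_pos'];print('shift mm now-axes',(R0.T@d*1e3).round(1),'in goal axes',(Rg.T@d*1e3).round(1),'world',(d*1e3).round(1))
E
python3 - <<'E'
from h import *
s=manip.observe();print(Rm(s['ee_rot']).round(3))
a=np.radians(5);l=np.radians(40)
dr=np.array([np.sin(l)*np.cos(a),np.sin(l)*np.sin(a),-np.cos(l)]);
ax=np.array([.480,.2325,.085])
for sg in (1,-1):
    Rg=goalR(dr,[sg*np.cos(a),sg*np.sin(a),sg*0.8])
    print(Rg.round(3));plan(ax+dr*(.018-.16),Rg)
E
```

```text
[[-0.    -0.952  0.306]
 [-0.001  0.306  0.952]
 [-1.    -0.    -0.001]]
[[ 0.64  -0.087  0.763]
 [ 0.056  0.996  0.067]
 [-0.766  0.     0.643]]
rot (tool deg) [ 64.33 -35.3  -23.37]
shift mm now-axes [  37.2 -301.8 -191.9] in goal axes [ 159.3 -293.9  132.4] world [ 228.6 -275.   -36.9]
[[ 0.64   0.087 -0.763]
 [ 0.056 -0.996 -0.067]
 [-0.766  0.    -0.643]]
rot (tool deg) [-107.49   25.95  -39.2 ]
shift mm now-axes [  37.2 -301.8 -191.9] in goal axes [ 159.3  293.9 -132.4] world [ 228.6 -275.   -36.9]
```

```bash
python3 -m pendant '[{"ty":-30,"tz":-25},{"ty":-30,"tz":-25},{"ty":-30,"tz":-25},{"ty":-30,"tz":-25},{"ty":-30,"tz":-25},{"ty":-30,"tz":-25},{"ty":-30,"tz":-25},{"ty":-30,"tz":-25}]'
python3 -m pendant '[{"rx":5.36,"ry":-2.94,"rz":-1.95},{"rx":5.36,"ry":-2.94,"rz":-1.95},{"rx":5.36,"ry":-2.94,"rz":-1.95},{"rx":5.36,"ry":-2.94,"rz":-1.95},{"rx":5.36,"ry":-2.94,"rz":-1.95},{"rx":5.36,"ry":-2.94,"rz":-1.95},{"rx":5.36,"ry":-2.94,"rz":-1.95},{"rx":5.36,"ry":-2.94,"rz":-1.95}]'
python3 -m pendant '[{"rx":5.36,"ry":-2.94,"rz":-1.95},{"rx":5.36,"ry":-2.94,"rz":-1.95},{"rx":5.36,"ry":-2.94,"rz":-1.95},{"rx":5.36,"ry":-2.94,"rz":-1.95},{},{},{},{}]'
python3 - <<'E'
from h import *
a=np.radians(5);l=np.radians(40)
dr=np.array([np.sin(l)*np.cos(a),np.sin(l)*np.sin(a),-np.cos(l)]);
ax=np.array([.480,.2325,.085])
plan(ax+dr*(.018-.13),goalR(dr,[np.cos(a),np.sin(a),.8]))
print(manip.observe()['joint_positions'].round(2))
snap('wrist','w1');snap('side','s1')
E
```

```text
rot (tool deg) [ 64.33 -35.3  -23.37]
shift mm now-axes [  60.1 -319.5 -184.4] in goal axes [ 189.3 -293.9  132.4] world [ 247.8 -273.3  -59.9]
[ 1.26  0.13 -0.04  1.41 -0.    1.57]invalid input
invalid input
invalid input
```

View pics/w1.png

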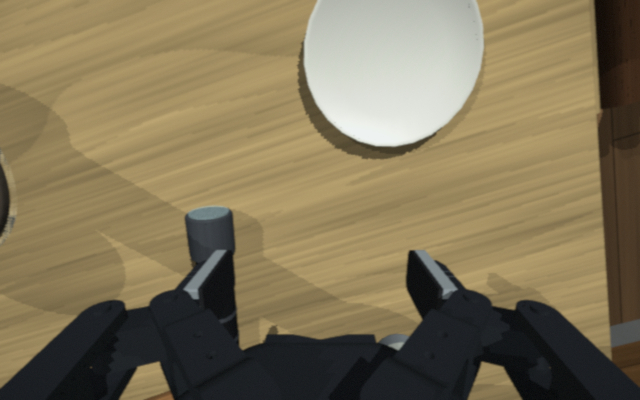

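View pics/s1.png

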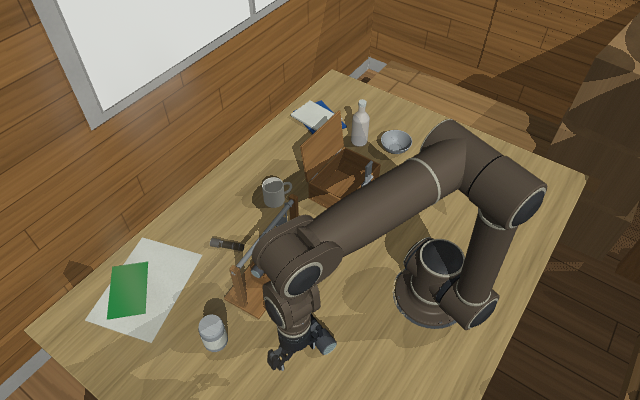

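```bash
python3 -m pendant '[{"ty":-30,"tz":-25,"claw":1},{"ty":-30,"tz":-25,"claw":1},{"ty":-30,"tz":-25,"claw":1},{"ty":-30,"tz":-25,"claw":1},{"ty":-30,"tz":-25,"claw":1},{"ty":-30,"tz":-25,"claw":1},{"ty":-30,"tz":-25,"claw":1},{"ty":-30,"tz":-25,"claw":1}]'
```

```text
invalid input
```

```bash
python3 -m pendant '[{"tx":0,"ty":-30,"tz":-25,"rx":0,"ry":0,"rz":0,"claw":1},{"tx":0,"ty":-30,"tz":-25,"rx":0,"ry":0,"rz":0,"claw":1},{"tx":0,"ty":-30,"tz":-25,"rx":0,"ry":0,"rz":0,"claw":1},{"tx":0,"ty":-30,"tz":-25,"rx":0,"ry":0,"rz":0,"claw":1},{"tx":0,"ty":-30,"tz":-25,"rx":0,"ry":0,"rz":0,"claw":1},{"tx":0,"ty":-30,"tz":-25,"rx":0,"ry":0,"rz":0,"claw":1},{"tx":0,"ty":-30,"tz":-25,"rx":0,"ry":0,"rz":0,"claw":1},{"tx":0,"ty":-30,"tz":-25,"rx":0,"ry":0,"rz":0,"claw":1}]'
```

```text
clock: 0.92
tool_pos: [0.3283, 0.2343, 0.2314]
ee_rot: [-0.978, 1.34, 0.978]
contact_force: [0.8, 1.0, 0.5]
grip_width: 0.0852
```

All keys are required. Now the turn.

```bash
python3 -m pendant '[{"tx":0,"ty":0,"tz":0,"rx":5.36,"ry":-2.94,"rz":-1.95,"claw":1},{"tx":0,"ty":0,"tz":0,"rx":5.36,"ry":-2.94,"rz":-1.95,"claw":1},{"tx":0,"ty":0,"tz":0,"rx":5.36,"ry":-2.94,"rz":-1.95,"claw":1},{"tx":0,"ty":0,"tz":0,"rx":5.36,"ry":-2.94,"rz":-1.95,"claw":1},{"tx":0,"ty":0,"tz":0,"rx":5.36,"ry":-2.94,"rz":-1.95,"claw":1},{"tx":0,"ty":0,"tz":0,"rx":5.36,"ry":-2.94,"rz":-1.95,"claw":1},{"tx":0,"ty":0,"tz":0,"rx":5.36,"ry":-2.94,"rz":-1.95,"claw":1},{"tx":0,"ty":0,"tz":0,"rx":5.36,"ry":-2.94,"rz":-1.95,"claw":1}]'
python3 -m pendant '[{"tx":0,"ty":0,"tz":0,"rx":5.36,"ry":-2.94,"rz":-1.95,"claw":1},{"tx":0,"ty":0,"tz":0,"rx":5.36,"ry":-2.94,"rz":-1.95,"claw":1},{"tx":0,"ty":0,"tz":0,"rx":5.36,"ry":-2.94,"rz":-1.95,"claw":1},{"tx":0,"ty":0,"tz":0,"rx":5.36,"ry":-2.94,"rz":-1.95,"claw":1},{"tx":0,"ty":0,"tz":0,"rx":0,"ry":0,"rz":0,"claw":1},{"tx":0,"ty":0,"tz":0,"rx":0,"ry":0,"rz":0,"claw":1},{"tx":0,"ty":0,"tz":0,"rx":0,"ry":0,"rz":0,"claw":1},{"tx":0,"ty":0,"tz":0,"rx":0,"ry":0,"rz":0,"claw":1}]'
python3 - <<'E'
from h import *
a=np.radians(5);l=np.radians(40)
dr=np.array([np.sin(l)*np.cos(a),np.sin(l)*np.sin(a),-np.cos(l)]);
ax=np.array([.480,.2325,.085])
plan(ax+dr*(.018-.13),goalR(dr,[np.cos(a),np.sin(a),.8]))
print(manip.observe()['joint_positions'].round(2))
snap('wrist','w2');snap('side','s2')
E
```

```text
clock: 1.58
tool_pos: [0.3279, 0.2355, 0.2316]
ee_rot: [-0.336, 1.051, 0.37]
contact_force: [-1.1, 0.4, 0.9]
grip_width: 0.0856
clock: 2.25
tool_pos: [0.3283, 0.236, 0.2318]
ee_rot: [-0.038, 0.872, 0.082]
contact_force: [0.0, -0.2, -0.7]
grip_width: 0.0855
rot (tool deg) [ 0.02  0.   -0.03]
shift mm now-axes [ 97.4 -16.7  21.2] in goal axes [ 97.4 -16.7  21.2] world [ 80.   -9.7 -61. ]
[ 1.01 -0.52 -0.73  0.89 -0.54  2.36]
```

View pics/w2.png

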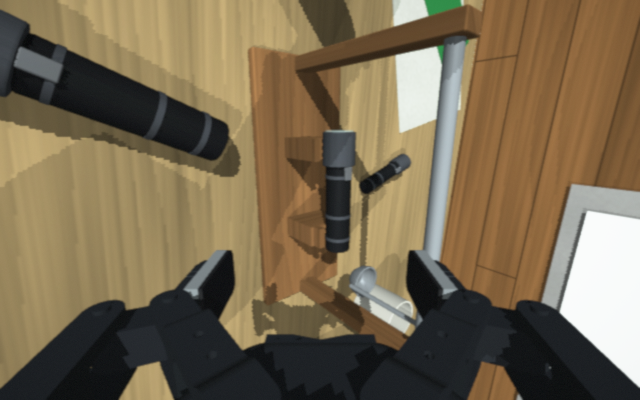

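View pics/s2.png

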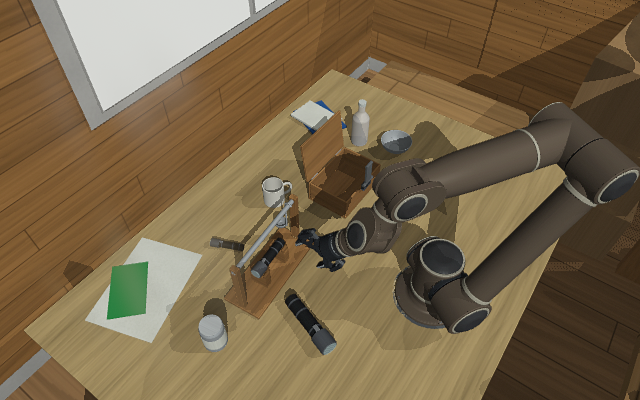

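```bash
python3 - <<'E'
from h import *
w=load('w2');t=load('top0')
h=(339.5,133);tl=(338,249)
print(onz(w,*h,.085),onz(w,*tl,.085))
print(tri(w,h,t,(357/4+130,322/4+130)),tri(w,tl,t,(535/4+130,307/4+130)))
im=cv2.imread('pics/w2.png');cv2.imwrite('pics/w2c.png',cv2.resize(im[110:290,240:430],None,fx=3.3,fy=3.3,interpolation=cv2.INTER_CUBIC))
a=np.radians(5)
for z in (.085,): 
  for y in(-75,35,75): print(y,proj(w,[.480-np.sin(a)*y/1e3,.2325+np.cos(a)*y/1e3,z]))
E
```

```text
[0.4750113  0.30648152 0.085     ] [0.48903951 0.15711671 0.085     ]
(array([0.47207622, 0.30653601, 0.08816718]), np.float64(0.00040715583990461415)) (array([0.4856095 , 0.15814416, 0.08782047]), np.float64(0.001457891583870504))
-75 [336.67495686 248.87733627]
35 [338.05144405 165.96391817]
75 [338.61076686 132.27281934]
```

View pics/w2c.png

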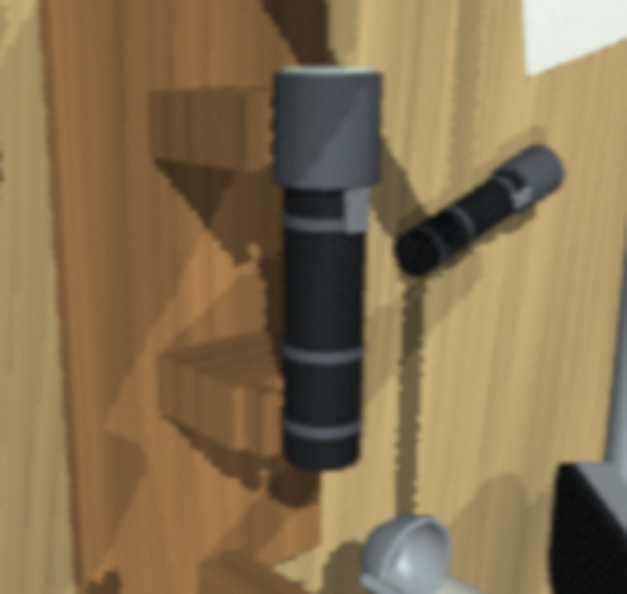

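```bash
python3 -m pendant '[{"tx":0,"ty":-8,"tz":11,"rx":0,"ry":0,"rz":0,"claw":1},{"tx":0,"ty":-8,"tz":11,"rx":0,"ry":0,"rz":0,"claw":1},{"tx":20,"ty":0,"tz":0,"rx":0,"ry":0,"rz":0,"claw":1},{"tx":25,"ty":0,"tz":0,"rx":0,"ry":0,"rz":0,"claw":1},{"tx":25,"ty":0,"tz":0,"rx":0,"ry":0,"rz":0,"claw":1},{"tx":20,"ty":0,"tz":0,"rx":0,"ry":0,"rz":0,"claw":1},{"tx":8,"ty":0,"tz":0,"rx":0,"ry":0,"rz":0,"claw":1},{"tx":0,"ty":0,"tz":0,"rx":0,"ry":0,"rz":0,"claw":1}]'
python3 - <<'E'
from h import *
a=np.radians(5);l=np.radians(40)
dr=np.array([np.sin(l)*np.cos(a),np.sin(l)*np.sin(a),-np.cos(l)]);
ax=np.array([.481,.2325,.085])
plan(ax+dr*(.018),goalR(dr,[np.cos(a),np.sin(a),.8]))
snap('wrist','w3')
w=load('w3');a=np.radians(5)
for y in(-75,35,75): print(y,proj(w,[.481-np.sin(a)*y/1e3,.2325+np.cos(a)*y/1e3,.085]))
E
```

```text
clock: 3.02
tool_pos: [0.4091, 0.2257, 0.1685]
ee_rot: [-0.039, 0.874, 0.079]
contact_force: [-0.3, 0.7, -0.3]
grip_width: 0.0855
rot (tool deg) [-0.03 -0.13  0.15]
shift mm now-axes [128.4   0.8   1.9] in goal axes [128.4   0.5   1.7] world [ 83.4   7.8 -97.3]
-75 [322.95971654 274.3828871 ]
35 [323.18192233 161.81066252]
75 [323.27630097 113.99726939]
```

View pics/w3.png

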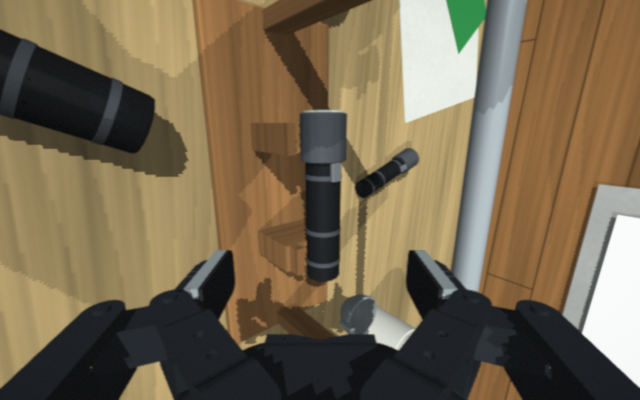

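```bash
python3 -m pendant '[{"tx":18,"ty":0,"tz":2,"rx":0,"ry":0,"rz":0,"claw":1},{"tx":20,"ty":0,"tz":0,"rx":0,"ry":0,"rz":0,"claw":1},{"tx":20,"ty":0,"tz":0,"rx":0,"ry":0,"rz":0,"claw":1},{"tx":20,"ty":0,"tz":0,"rx":0,"ry":0,"rz":0,"claw":1},{"tx":20,"ty":0,"tz":0,"rx":0,"ry":0,"rz":0,"claw":1},{"tx":20,"ty":0,"tz":0,"rx":0,"ry":0,"rz":0,"claw":1},{"tx":10,"ty":0,"tz":0,"rx":0,"ry":0,"rz":0,"claw":1},{"tx":0,"ty":0,"tz":0,"rx":0,"ry":0,"rz":0,"claw":1}]'
python3 - <<'E'
from h import *
a=np.radians(5);l=np.radians(40)
dr=np.array([np.sin(l)*np.cos(a),np.sin(l)*np.sin(a),-np.cos(l)]);
plan(np.array([.481,.2325,.085])+dr*(.018),goalR(dr,[np.cos(a),np.sin(a),.8]))
snap('wrist','w4');snap('side','s4')
E
```

```text
clock: 3.73
tool_pos: [0.4927, 0.2346, 0.0731]
ee_rot: [-0.038, 0.873, 0.081]
contact_force: [-0.6, 0.3, -0.5]
grip_width: 0.0854
rot (tool deg) [ 0.   -0.04  0.01]
shift mm now-axes [ 1.3 -1.1 -1.4] in goal axes [ 1.3 -1.1 -1.4] world [-0.1 -1.1 -1.9]
```

View pics/w4.png

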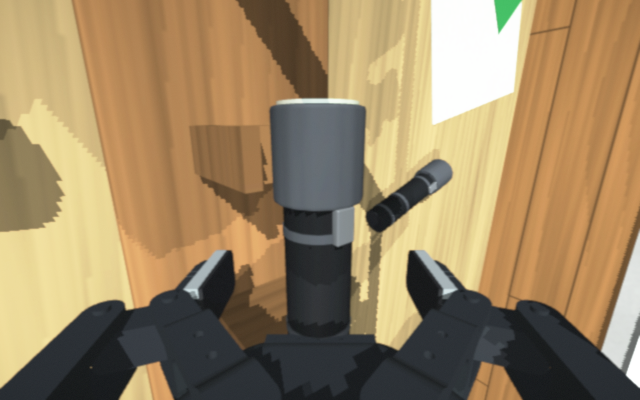

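View pics/s4.png

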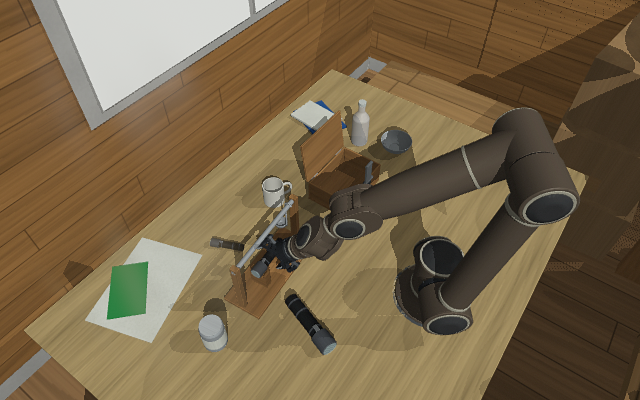

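```bash
python3 -m pendant '[{"tx":1,"ty":-1,"tz":-1,"rx":0,"ry":0,"rz":0,"claw":1},{"tx":0,"ty":0,"tz":0,"rx":0,"ry":0,"rz":0,"claw":-0.3},{"tx":0,"ty":0,"tz":0,"rx":0,"ry":0,"rz":0,"claw":-1},{"tx":0,"ty":0,"tz":0,"rx":0,"ry":0,"rz":0,"claw":-1},{"tx":0,"ty":0,"tz":0,"rx":0,"ry":0,"rz":0,"claw":-1},{"tx":0,"ty":0,"tz":0,"rx":0,"ry":0,"rz":0,"claw":-1},{"tx":0,"ty":0,"tz":0,"rx":0,"ry":0,"rz":0,"claw":-1},{"tx":0,"ty":0,"tz":0,"rx":0,"ry":0,"rz":0,"claw":-1}]'
python3 - <<'E'
from h import *
snap('wrist','w5')
E
```

```text
clock: 4.5
tool_pos: [0.4924, 0.2336, 0.0727]
ee_rot: [-0.037, 0.871, 0.082]
contact_force: [-3.8, -1.4, 4.4]
grip_width: 0.0301
```

View pics/w5.png

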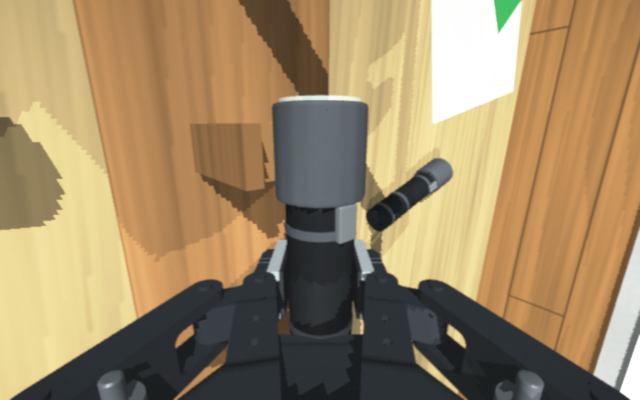

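```bash
python3 -m pendant '[{"tx":-4,"ty":0,"tz":3,"rx":0,"ry":0,"rz":0,"claw":-1},{"tx":-6,"ty":0,"tz":5,"rx":0,"ry":0,"rz":0,"claw":-1},{"tx":-6,"ty":0,"tz":4,"rx":0,"ry":0,"rz":0,"claw":-1},{"tx":-15,"ty":0,"tz":0,"rx":0,"ry":0,"rz":0,"claw":-1},{"tx":-20,"ty":0,"tz":0,"rx":0,"ry":0,"rz":0,"claw":-1},{"tx":-25,"ty":0,"tz":0,"rx":0,"ry":0,"rz":0,"claw":-1},{"tx":-25,"ty":0,"tz":0,"rx":0,"ry":0,"rz":0,"claw":-1},{"tx":-25,"ty":0,"tz":0,"rx":0,"ry":0,"rz":0,"claw":-1}]'
python3 - <<'E'
from h import *
snap('wrist','w6');snap('side','s6')
E
```

```text
clock: 5.22
tool_pos: [0.4199, 0.2266, 0.1778]
ee_rot: [-0.037, 0.872, 0.081]
contact_force: [-0.0, 0.5, -1.0]
grip_width: 0.0299
```

View pics/w6.png

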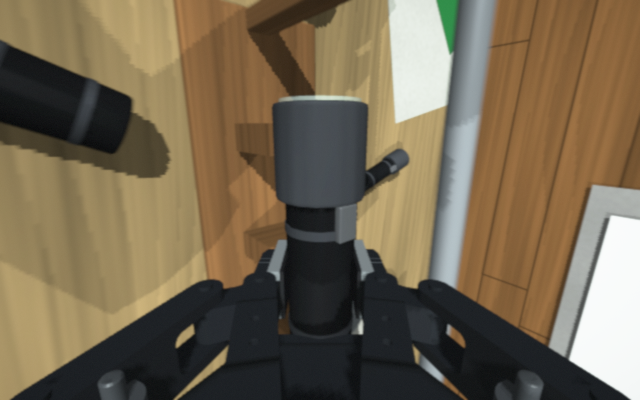

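View pics/s6.png

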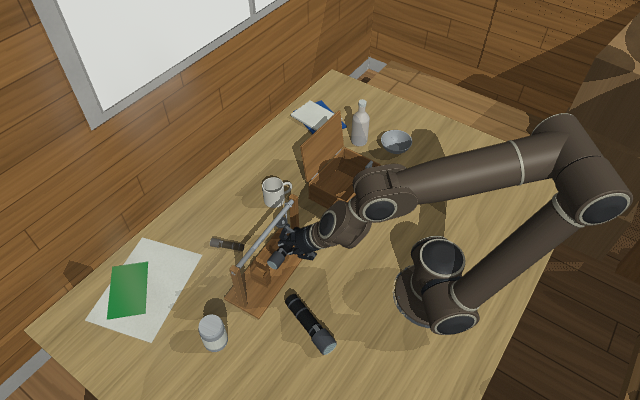

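```bash
python3 -m pendant '[{"tx":-25,"ty":0,"tz":0,"rx":0,"ry":0,"rz":0,"claw":-1},{"tx":-25,"ty":0,"tz":0,"rx":0,"ry":0,"rz":0,"claw":-1},{"tx":-25,"ty":0,"tz":0,"rx":0,"ry":0,"rz":0,"claw":-1},{"tx":-25,"ty":0,"tz":0,"rx":0,"ry":0,"rz":0,"claw":-1},{"tx":-20,"ty":0,"tz":15,"rx":0,"ry":0,"rz":0,"claw":-1},{"tx":-20,"ty":0,"tz":15,"rx":0,"ry":0,"rz":0,"claw":-1},{"tx":-10,"ty":0,"tz":9,"rx":0,"ry":0,"rz":0,"claw":-1},{"tx":0,"ty":0,"tz":0,"rx":0,"ry":0,"rz":0,"claw":-1}]'
python3 - <<'E'
from h import *
print(manip.observe()['joint_positions'].round(2))
plan([.483,-.222,.30],goalR([0,0,-1],[1,0,0]))
E
```

```text
clock: 5.98
tool_pos: [0.3554, 0.2224, 0.3201]
ee_rot: [-0.034, 0.868, 0.084]
contact_force: [-0.3, 0.4, -1.1]
grip_width: 0.03
[ 0.89 -0.52 -0.55  1.01 -0.48  2.24]
rot (tool deg) [ 4.71 40.22 -2.  ]
shift mm now-axes [  70.9 -453.9   55.7] in goal axes [  20.1 -444.4  127.6] world [ 127.6 -444.4  -20.1]
```

```bash
python3 -m pendant '[{"tx":0,"ty":0,"tz":0,"rx":0.67,"ry":5.75,"rz":-0.29,"claw":-1},{"tx":0,"ty":0,"tz":0,"rx":0.67,"ry":5.75,"rz":-0.29,"claw":-1},{"tx":0,"ty":0,"tz":0,"rx":0.67,"ry":5.75,"rz":-0.29,"claw":-1},{"tx":0,"ty":0,"tz":0,"rx":0.67,"ry":5.75,"rz":-0.29,"claw":-1},{"tx":0,"ty":0,"tz":0,"rx":0.67,"ry":5.75,"rz":-0.29,"claw":-1},{"tx":0,"ty":0,"tz":0,"rx":0.67,"ry":5.75,"rz":-0.29,"claw":-1},{"tx":0,"ty":0,"tz":0,"rx":0.67,"ry":5.75,"rz":-0.29,"claw":-1},{"tx":0,"ty":0,"tz":0,"rx":0,"ry":0,"rz":0,"claw":-1}]'
python3 -m pendant '[{"tx":0,"ty":-20,"tz":0,"rx":0,"ry":0,"rz":0,"claw":-1},{"tx":0,"ty":-35,"tz":5,"rx":0,"ry":0,"rz":0,"claw":-1},{"tx":0,"ty":-35,"tz":10,"rx":0,"ry":0,"rz":0,"claw":-1},{"tx":0,"ty":-35,"tz":10,"rx":0,"ry":0,"rz":0,"claw":-1},{"tx":0,"ty":-35,"tz":10,"rx":0,"ry":0,"rz":0,"claw":-1},{"tx":0,"ty":-35,"tz":10,"rx":0,"ry":0,"rz":0,"claw":-1},{"tx":0,"ty":-35,"tz":10,"rx":0,"ry":0,"rz":0,"claw":-1},{"tx":0,"ty":-35,"tz":10,"rx":0,"ry":0,"rz":0,"claw":-1}]'
python3 - <<'E'
from h import *
print(manip.observe()['joint_positions'].round(2))
plan([.483,-.222,.30],goalR([0,0,-1],[1,0,0]))
snap('wrist','w7');snap('top','t7')
E
```

```text
clock: 6.65
tool_pos: [0.357, 0.2212, 0.3124]
ee_rot: [-0.005, 1.585, -0.01]
contact_force: [0.1, 0.4, -2.8]
grip_width: 0.0301
clock: 7.32
tool_pos: [0.4192, -0.0456, 0.3167]
ee_rot: [-0.005, 1.573, -0.005]
contact_force: [1.3, 1.9, -1.1]
grip_width: 0.0299
[-0.1  -0.05 -0.04  1.59 -0.01  1.47]
rot (tool deg) [ 0.01 -0.13  0.34]
shift mm now-axes [  17.6 -176.3   63.8] in goal axes [  16.7 -176.4   63.8] world [  63.8 -176.4  -16.7]
```

View pics/t7.png

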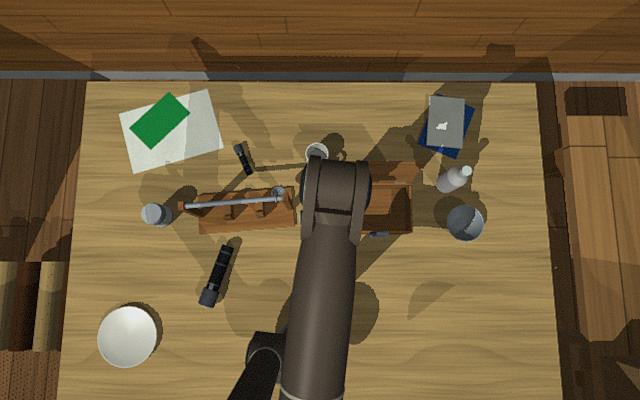

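View pics/w7.png

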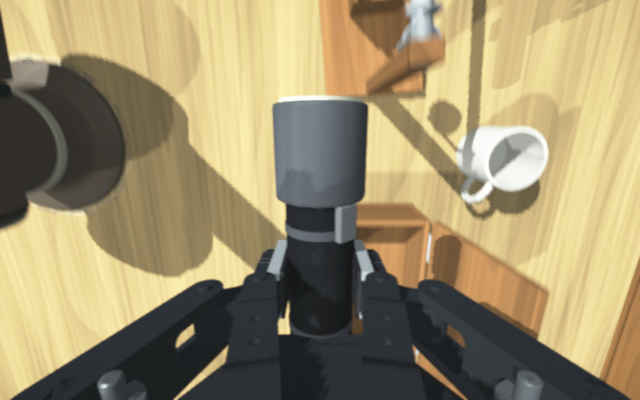

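```bash
python3 - <<'E'
import cv2
im=cv2.imread('pics/w7.png');cv2.imwrite('pics/w7c.png',cv2.resize(im[180:320,340:560],None,fx=3.6,fy=3.6,interpolation=cv2.INTER_CUBIC))
E
```

```text
(no output)
```

View pics/w7c.png

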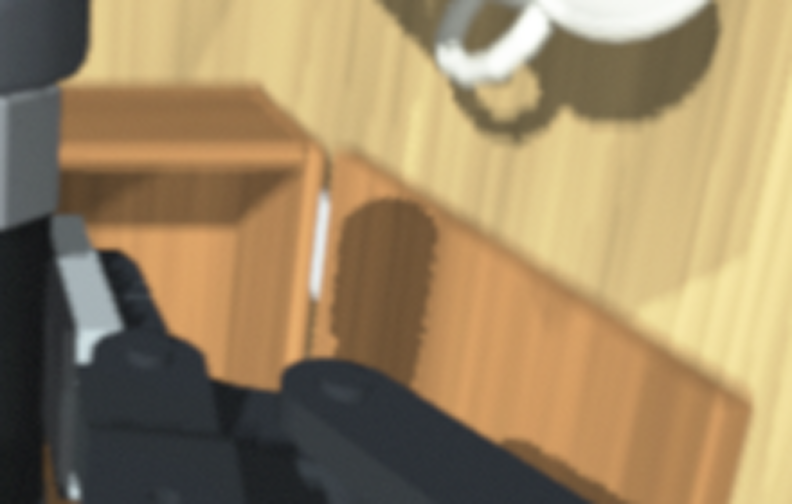

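```bash
python3 - <<'E'
from h import *
w=load('w7');f=lambda u,v:(340+u/3.6,180+v/3.6)
c=onz(w,*f(326,149),.09);print('back-left',c, 'centre',c-[.085,.12,0])
print('front bottom', onz(w,*f(262,88),0.0))
# lid corners: intersect with plane y=c.y
for q in((722,385),(750,402)):
    o,d=ray(w,*f(*q)); p=o+d*(c[1]-o[1])/d[1]; print(p, np.degrees(np.arctan2(p[2]-.09,c[0]-p[0])),np.hypot(p[2]-.09,c[0]-p[0]))
t=load('top0')
o,d=ray(t,325+96/5,145+80/5);p=o+d*(c[1]-o[1])/d[1];print('top lid corner',p,tri(w,f(750,402),t,(325+96/5,145+80/5)))
E
```

```text
back-left [ 0.56671982 -0.10603071  0.09      ] centre [ 0.48171982 -0.22603071  0.09      ]
front bottom [ 0.57049332 -0.10789779  0.        ]
[ 0.59715794 -0.10603071  0.25117453] 100.69446552838272 0.16402349916204703
[ 0.59832633 -0.10603071  0.25797269] 100.6564330176044 0.17092043766900447
top lid corner [ 0.61307392 -0.10603071  0.20668443] (array([ 0.59772594, -0.10331281,  0.26025128]), np.float64(0.0037686929487200857))
```

```bash
python3 -m pendant '[{"tx":0,"ty":-30,"tz":10,"rx":0,"ry":0,"rz":0.3,"claw":-1},{"tx":0,"ty":-30,"tz":10,"rx":0,"ry":0,"rz":0,"claw":-1},{"tx":0,"ty":-30,"tz":10,"rx":0,"ry":0,"rz":0,"claw":-1},{"tx":0,"ty":-30,"tz":10,"rx":0,"ry":0,"rz":0,"claw":-1},{"tx":0,"ty":-30,"tz":10,"rx":0,"ry":0,"rz":0,"claw":-1},{"tx":0,"ty":-27,"tz":10,"rx":0,"ry":0,"rz":0,"claw":-1},{"tx":0,"ty":0,"tz":3,"rx":0,"ry":0,"rz":0,"claw":-1},{"tx":0,"ty":0,"tz":0,"rx":0,"ry":0,"rz":0,"claw":-1}]'
python3 -m pendant '[{"tx":20,"ty":0,"tz":0,"rx":0,"ry":0,"rz":0,"claw":-1},{"tx":25,"ty":0,"tz":0,"rx":0,"ry":0,"rz":0,"claw":-1},{"tx":25,"ty":0,"tz":0,"rx":0,"ry":0,"rz":0,"claw":-1},{"tx":25,"ty":0,"tz":0,"rx":0,"ry":0,"rz":0,"claw":-1},{"tx":25,"ty":0,"tz":0,"rx":0,"ry":0,"rz":0,"claw":-1},{"tx":25,"ty":0,"tz":0,"rx":0,"ry":0,"rz":0,"claw":-1},{"tx":20,"ty":0,"tz":0,"rx":0,"ry":0,"rz":0,"claw":-1},{"tx":0,"ty":0,"tz":0,"rx":0,"ry":0,"rz":0,"claw":-1}]'
python3 - <<'E'
from h import *
plan([.4835,-.223,.013],goalR([0,0,-1],[1,0,0]))
snap('wrist','w8');im,c=snap('side','s8')
cv2.imwrite('pics/s8c.png',cv2.resize(im[80:260,270:430,::-1],None,fx=3.3,fy=3.3,interpolation=cv2.INTER_CUBIC))
E
```

```text
clock: 8.08
tool_pos: [0.4827, -0.2212, 0.3158]
ee_rot: [0.002, 1.576, -0.001]
contact_force: [-0.4, 0.1, -0.8]
grip_width: 0.0299
clock: 8.75
tool_pos: [0.4791, -0.218, 0.1481]
ee_rot: [0.001, 1.581, 0.004]
contact_force: [-0.6, 0.0, -1.2]
grip_width: 0.0301
rot (tool deg) [ 0.11 -0.56 -0.17]
shift mm now-axes [135.   -5.4   5.8] in goal axes [135.1  -5.    4.4] world [   4.4   -5.  -135.1]
```

View pics/s8c.png

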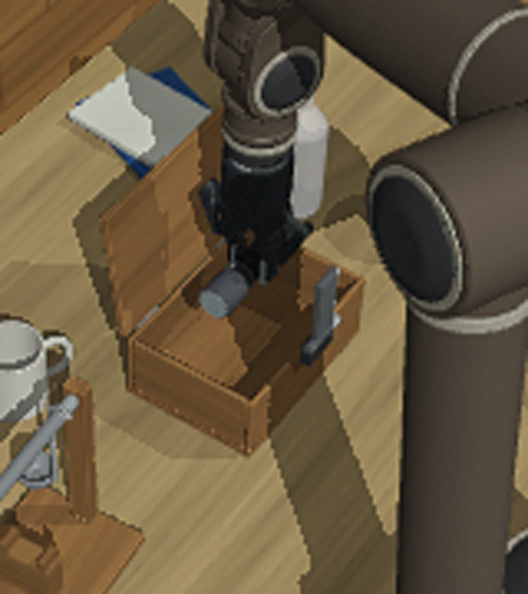

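View pics/w8.png

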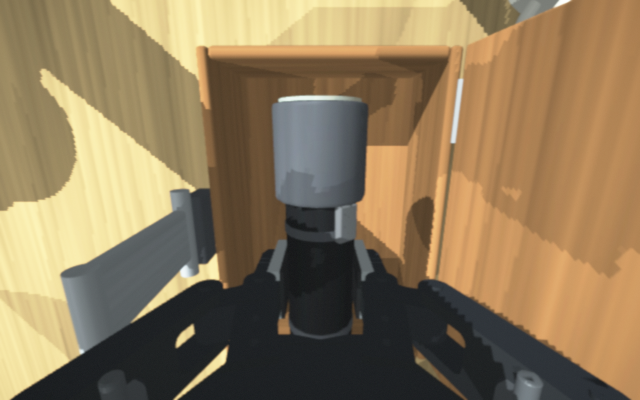

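```bash
python3 - <<'E'
from h import *
w=load('w8')
for q in((198,47),(463,45)): print(onz(w,*q,.09))
im=cv2.imread('pics/w8.png');cv2.imwrite('pics/w8c.png',cv2.resize(im[170:370,40:240],None,fx=3,fy=3,interpolation=cv2.INTER_CUBIC))
E
```

```text
[ 0.40019167 -0.10360627  0.09      ]
[ 0.56626927 -0.10254027  0.09      ]
```

View pics/w8c.png

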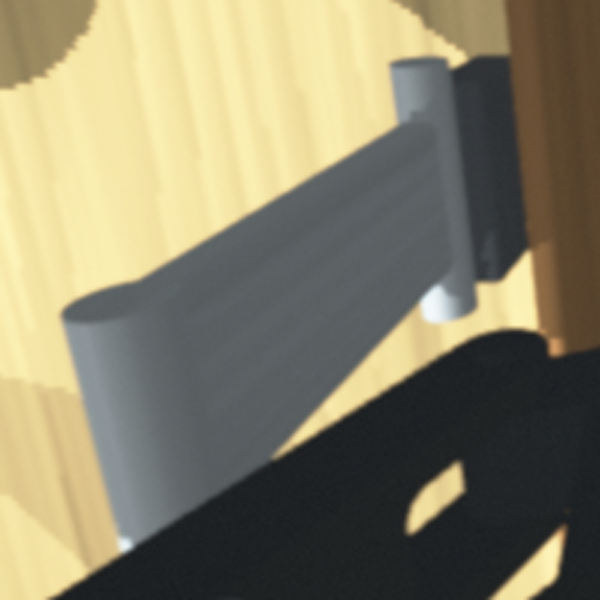

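```bash
python3 -m pendant '[{"tx":15,"ty":-3,"tz":3,"rx":0,"ry":-0.5,"rz":0,"claw":-1},{"tx":20,"ty":-2,"tz":2,"rx":0,"ry":0,"rz":0,"claw":-1},{"tx":20,"ty":0,"tz":0,"rx":0,"ry":0,"rz":0,"claw":-1},{"tx":20,"ty":0,"tz":0,"rx":0,"ry":0,"rz":0,"claw":-1},{"tx":15,"ty":0,"tz":0,"rx":0,"ry":0,"rz":0,"claw":-1},{"tx":10,"ty":0,"tz":0,"rx":0,"ry":0,"rz":0,"claw":-1},{"tx":5,"ty":0,"tz":0,"rx":0,"ry":0,"rz":0,"claw":-1},{"tx":0,"ty":0,"tz":0,"rx":0,"ry":0,"rz":0,"claw":-1}]'
python3 - <<'E'
from h import *
plan([.4835,-.223,.013],goalR([0,0,-1],[1,0,0]))
snap('wrist','w9')
E
```

```text
clock: 9.52
tool_pos: [0.4873, -0.2254, 0.0475]
ee_rot: [-0.0, 1.566, 0.001]
contact_force: [0.2, -0.4, -1.5]
grip_width: 0.0296
rot (tool deg) [ 0.02  0.28 -0.02]
shift mm now-axes [34.5  2.4 -3.9] in goal axes [34.5  2.4 -3.8] world [ -3.8   2.4 -34.5]
```

View pics/w9.png

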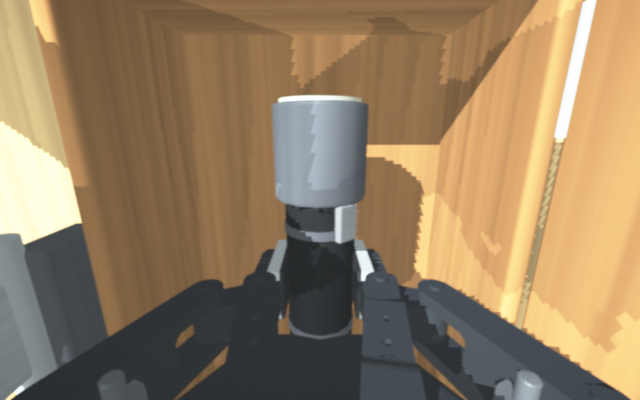

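```bash
python3 -m pendant '[{"tx":6,"ty":0,"tz":-2,"rx":0,"ry":0,"rz":0,"claw":-1},{"tx":6,"ty":0,"tz":0,"rx":0,"ry":0,"rz":0,"claw":-1},{"tx":6,"ty":0,"tz":0,"rx":0,"ry":0,"rz":0,"claw":-1},{"tx":5,"ty":0,"tz":0,"rx":0,"ry":0,"rz":0,"claw":-1},{"tx":4,"ty":0,"tz":0,"rx":0,"ry":0,"rz":0,"claw":-1},{"tx":2,"ty":0,"tz":0,"rx":0,"ry":0,"rz":0,"claw":-1},{"tx":0,"ty":0,"tz":0,"rx":0,"ry":0,"rz":0,"claw":-1},{"tx":0,"ty":0,"tz":0,"rx":0,"ry":0,"rz":0,"claw":-1}]'
python3 -m pendant '[{"tx":1,"ty":0,"tz":0,"rx":0,"ry":0,"rz":0,"claw":-1},{"tx":1,"ty":0,"tz":0,"rx":0,"ry":0,"rz":0,"claw":-1},{"tx":1,"ty":0,"tz":0,"rx":0,"ry":0,"rz":0,"claw":-1},{"tx":1,"ty":0,"tz":0,"rx":0,"ry":0,"rz":0,"claw":-1},{"tx":0,"ty":0,"tz":0,"rx":0,"ry":0,"rz":0,"claw":-1},{"tx":0,"ty":0,"tz":0,"rx":0,"ry":0,"rz":0,"claw":-1},{"tx":0,"ty":0,"tz":0,"rx":0,"ry":0,"rz":0,"claw":-1},{"tx":0,"ty":0,"tz":0,"rx":0,"ry":0,"rz":0,"claw":-1}]'
```

```text
clock: 10.23
tool_pos: [0.4852, -0.2256, 0.0181]
ee_rot: [0.0, 1.566, 0.0]
contact_force: [1.0, -0.7, -1.2]
grip_width: 0.0298
clock: 10.9
tool_pos: [0.4853, -0.2257, 0.0143]
ee_rot: [0.0, 1.566, 0.0]
contact_force: [0.3, 0.3, -0.9]
grip_width: 0.0297
```

```bash
python3 -m pendant '[{"tx":1,"ty":0,"tz":0,"rx":0,"ry":0,"rz":0,"claw":-1},{"tx":1,"ty":0,"tz":0,"rx":0,"ry":0,"rz":0,"claw":-1},{"tx":1,"ty":0,"tz":0,"rx":0,"ry":0,"rz":0,"claw":-1},{"tx":0,"ty":0,"tz":0,"rx":0,"ry":0,"rz":0,"claw":-1},{"tx":0,"ty":0,"tz":0,"rx":0,"ry":0,"rz":0,"claw":-1},{"tx":0,"ty":0,"tz":0,"rx":0,"ry":0,"rz":0,"claw":-1},{"tx":0,"ty":0,"tz":0,"rx":0,"ry":0,"rz":0,"claw":-1},{"tx":0,"ty":0,"tz":0,"rx":0,"ry":0,"rz":0,"claw":-1}]'
```

```text
clock: 11.57
tool_pos: [0.4854, -0.2258, 0.0115]
ee_rot: [0.0, 1.566, -0.0]
contact_force: [-1.6, -1.7, 4.0]
grip_width: 0.0299
```

```bash
python3 -m pendant '[{"tx":0,"ty":0,"tz":0,"rx":0,"ry":0,"rz":1,"claw":-1},{"tx":0.5,"ty":0,"tz":0,"rx":0,"ry":0,"rz":1,"claw":-1},{"tx":0.5,"ty":0,"tz":0,"rx":0,"ry":0,"rz":0,"claw":-1},{"tx":0,"ty":0,"tz":0,"rx":0,"ry":0,"rz":0,"claw":-1},{"tx":0,"ty":0,"tz":0,"rx":0,"ry":0,"rz":0,"claw":-1},{"tx":0,"ty":0,"tz":0,"rx":0,"ry":0,"rz":0,"claw":-1},{"tx":0,"ty":0,"tz":0,"rx":0,"ry":0,"rz":0,"claw":-1},{"tx":0,"ty":0,"tz":0,"rx":0,"ry":0,"rz":0,"claw":-1}]'
```

```text
clock: 12.23
tool_pos: [0.4854, -0.2253, 0.0105]
ee_rot: [0.029, 1.566, 0.029]
contact_force: [-0.7, 2.5, 4.8]
grip_width: 0.0301
```

```bash
python3 -m pendant '[{"tx":0,"ty":0,"tz":0,"rx":0,"ry":0,"rz":0,"claw":-0.2},{"tx":0,"ty":0,"tz":0,"rx":0,"ry":0,"rz":0,"claw":-0.1},{"tx":0,"ty":0,"tz":0,"rx":0,"ry":0,"rz":0,"claw":0},{"tx":0,"ty":0,"tz":0,"rx":0,"ry":0,"rz":0,"claw":0.2},{"tx":0,"ty":0,"tz":0,"rx":0,"ry":0,"rz":0,"claw":0.3},{"tx":0,"ty":0,"tz":0,"rx":0,"ry":0,"rz":0,"claw":0.3},{"tx":0,"ty":0,"tz":0,"rx":0,"ry":0,"rz":0,"claw":0.3},{"tx":0,"ty":0,"tz":0,"rx":0,"ry":0,"rz":0,"claw":0.3}]'
python3 - <<'E'
from h import *
snap('wrist','w10')
E
```

```text
clock: 12.9
tool_pos: [0.4853, -0.2256, 0.0102]
ee_rot: [0.028, 1.566, 0.028]
contact_force: [-0.1, -0.0, -0.3]
grip_width: 0.0557
```

View pics/w10.png

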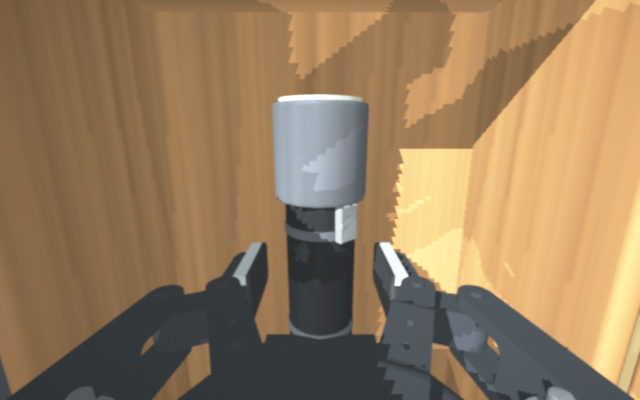

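```bash
python3 -m pendant '[{"tx":-10,"ty":0,"tz":0,"rx":0,"ry":0,"rz":0,"claw":0.3},{"tx":-30,"ty":0,"tz":0,"rx":0,"ry":0,"rz":0,"claw":0.3},{"tx":-40,"ty":0,"tz":0,"rx":0,"ry":0,"rz":-2,"claw":0.3},{"tx":-40,"ty":0,"tz":0,"rx":0,"ry":0,"rz":0,"claw":0.3},{"tx":-40,"ty":0,"tz":0,"rx":0,"ry":0,"rz":0,"claw":-1},{"tx":-40,"ty":0,"tz":0,"rx":0,"ry":0,"rz":0,"claw":-1},{"tx":-40,"ty":0,"tz":0,"rx":0,"ry":0,"rz":0,"claw":-1},{"tx":-40,"ty":0,"tz":0,"rx":0,"ry":0,"rz":0,"claw":-1}]'
python3 - <<'E'
from h import *
snap('wrist','w11');snap('side','s11')
plan([.665,-.155,.33],goalR([0,0,-1],[1,0,0]))
t=load('top0')
print('bottle',onz(t,448,187,0),'mug',onz(t,317,155,.085))
E
```

```text
clock: 13.62
tool_pos: [0.4833, -0.2282, 0.2933]
ee_rot: [-0.0, 1.565, -0.0]
contact_force: [0.3, 0.0, -1.0]
grip_width: 0.0073
rot (tool deg) [0.   0.88 0.26]
shift mm now-axes [-29.2  74.1 179.9] in goal axes [-31.6  74.3 179.4] world [179.4  74.3  31.6]
bottle [ 0.57102438 -0.49802749  0.        ] mug [ 0.66604328 -0.02171755  0.085     ]
```

View pics/w11.png

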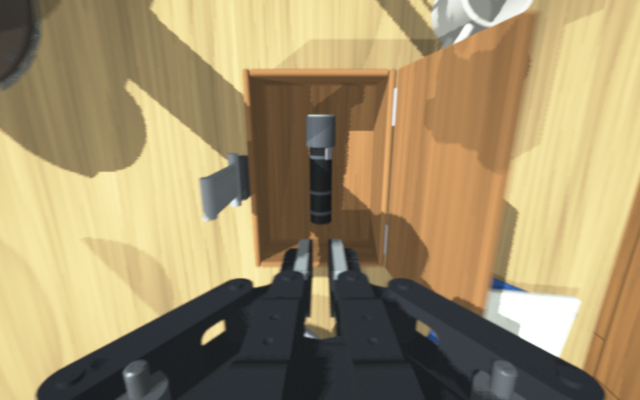

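View pics/s11.png

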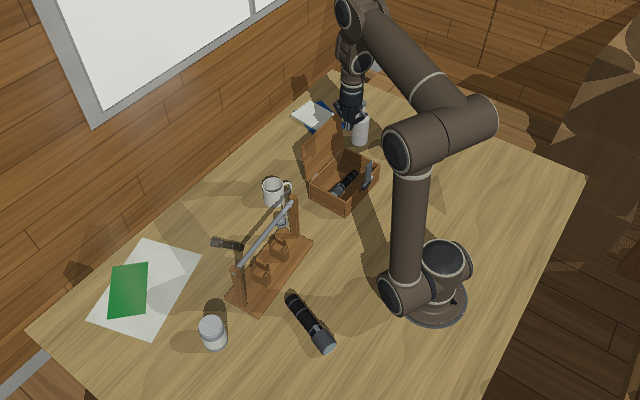

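```bash
python3 -m pendant '[{"tx":-30,"ty":0,"tz":0,"rx":0,"ry":0.9,"rz":0,"claw":-1},{"tx":-12,"ty":20,"tz":20,"rx":0,"ry":0,"rz":0,"claw":-1},{"tx":0,"ty":20,"tz":30,"rx":0,"ry":0,"rz":0,"claw":-1},{"tx":0,"ty":20,"tz":35,"rx":0,"ry":0,"rz":0,"claw":-1},{"tx":0,"ty":14,"tz":35,"rx":0,"ry":0,"rz":0,"claw":-1},{"tx":0,"ty":0,"tz":35,"rx":0,"ry":0,"rz":0,"claw":-1},{"tx":0,"ty":0,"tz":25,"rx":0,"ry":0,"rz":0,"claw":-1},{"tx":0,"ty":0,"tz":0,"rx":0,"ry":0,"rz":0,"claw":-1}]'
python3 - <<'E'
from h import *
snap('wrist','w12')
plan([.655,-.155,.21],goalR([0,0,-1],[1,0,0]))
w=load('w12')
E
```

```text
clock: 14.38
tool_pos: [0.6678, -0.1536, 0.3259]
ee_rot: [-0.0, 1.586, 0.003]
contact_force: [1.6, -0.2, -1.3]
grip_width: -0.0001
rot (tool deg) [ 0.08 -0.86 -0.08]
shift mm now-axes [117.2  -1.1  -9.1] in goal axes [117.   -1.  -10.9] world [ -10.9   -1.  -117. ]
```

View pics/w12.png

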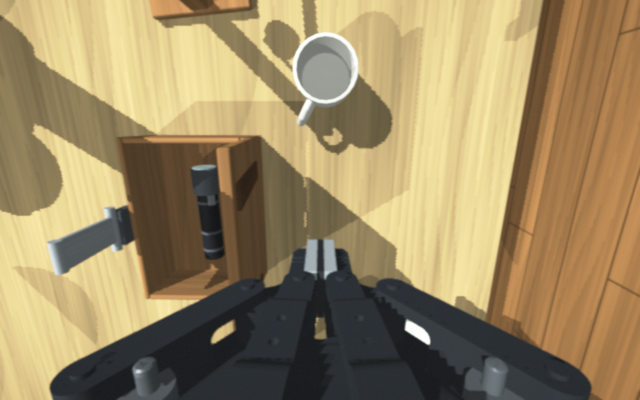

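```bash
python3 -m pendant '[{"tx":15,"ty":0,"tz":-4,"rx":0,"ry":-0.8,"rz":0,"claw":-1},{"tx":20,"ty":0,"tz":-4,"rx":0,"ry":0,"rz":0,"claw":-1},{"tx":20,"ty":0,"tz":-4,"rx":0,"ry":0,"rz":0,"claw":-1},{"tx":20,"ty":0,"tz":0,"rx":0,"ry":0,"rz":0,"claw":-1},{"tx":20,"ty":0,"tz":0,"rx":0,"ry":0,"rz":0,"claw":-1},{"tx":15,"ty":0,"tz":0,"rx":0,"ry":0,"rz":0,"claw":-1},{"tx":5,"ty":0,"tz":0,"rx":0,"ry":0,"rz":0,"claw":-1},{"tx":0,"ty":0,"tz":0,"rx":0,"ry":0,"rz":0,"claw":-1}]'
python3 - <<'E'
from h import *
snap('wrist','w13');im,c=snap('side','s13')
cv2.imwrite('pics/s13c.png',cv2.resize(im[80:230,250:430,::-1],None,fx=4,fy=4,interpolation=cv2.INTER_CUBIC))
E
```

```text
clock: 15.1
tool_pos: [0.6504, -0.1546, 0.2149]
ee_rot: [0.001, 1.57, 0.0]
contact_force: [-0.4, -0.0, 0.3]
grip_width: -0.0001
```

View pics/w13.png

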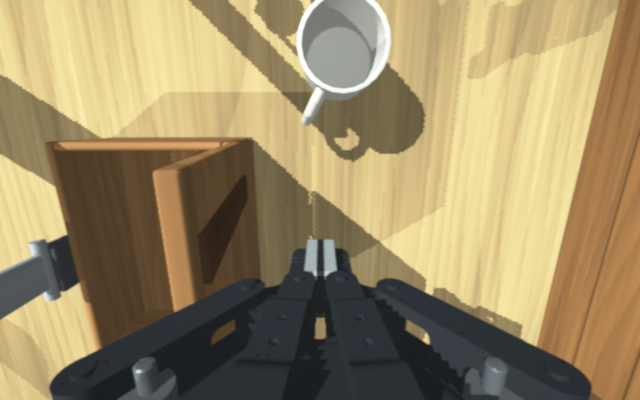

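View pics/s13c.png

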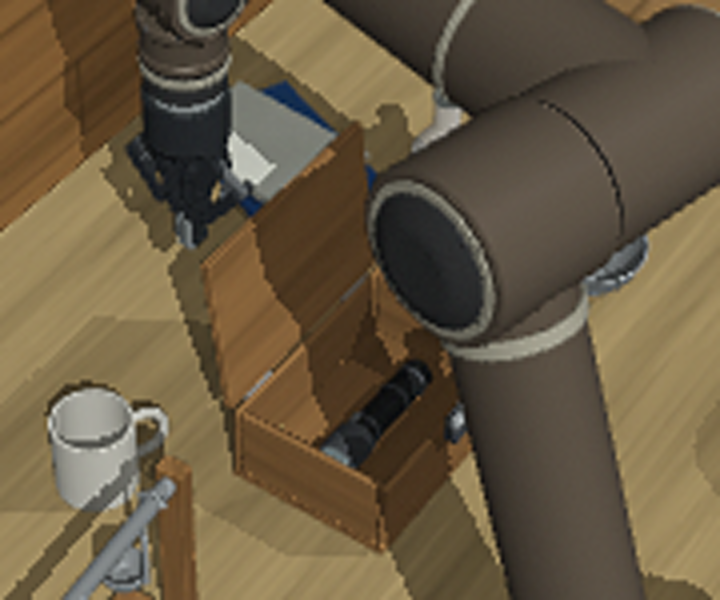

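```bash
python3 -m pendant '[{"tx":-20,"ty":0,"tz":-5,"rx":0,"ry":0,"rz":0,"claw":-1},{"tx":0,"ty":0,"tz":-15,"rx":0,"ry":0,"rz":0,"claw":-1},{"tx":0,"ty":0,"tz":-12,"rx":0,"ry":0,"rz":0,"claw":-1},{"tx":0,"ty":0,"tz":-12,"rx":0,"ry":0,"rz":0,"claw":-1},{"tx":0,"ty":0,"tz":-12,"rx":0,"ry":0,"rz":0,"claw":-1},{"tx":0,"ty":0,"tz":-12,"rx":0,"ry":0,"rz":0,"claw":-1},{"tx":0,"ty":0,"tz":-12,"rx":0,"ry":0,"rz":0,"claw":-1},{"tx":0,"ty":0,"tz":-12,"rx":0,"ry":0,"rz":0,"claw":-1}]'
python3 - <<'E'
from h import *
snap('wrist','w14')
plan([.5635,-.155,.2296],goalR([0,0,-1],[1,0,0]))
E
```

```text
clock: 15.87
tool_pos: [0.5607, -0.1547, 0.2372]
ee_rot: [-0.0, 1.563, -0.0]
contact_force: [2.7, -0.4, -1.5]
grip_width: 0.0003
rot (tool deg) [-0.02  0.34  0.04]
shift mm now-axes [ 8.  -0.3  4.8] in goal axes [ 8.  -0.3  4.8] world [ 4.8 -0.3 -8. ]
```

View pics/w14.png

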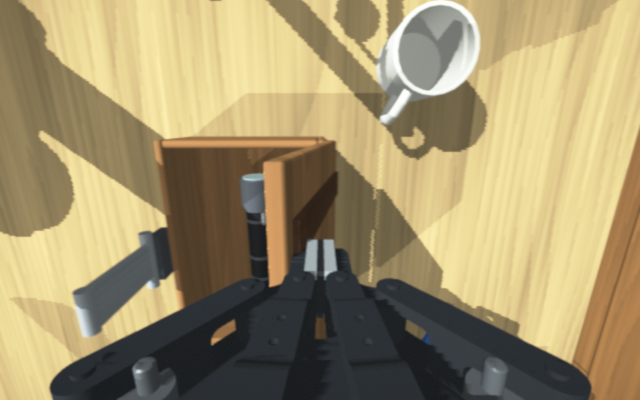

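```bash
python3 -m pendant '[{"tx":6,"ty":0,"tz":-10,"rx":0,"ry":0,"rz":0,"claw":-1},{"tx":7,"ty":0,"tz":-10,"rx":0,"ry":0,"rz":0,"claw":-1},{"tx":8,"ty":0,"tz":-10,"rx":0,"ry":0,"rz":0,"claw":-1},{"tx":8,"ty":0,"tz":-9,"rx":0,"ry":0,"rz":0,"claw":-1},{"tx":5,"ty":0,"tz":-7,"rx":0,"ry":0,"rz":0,"claw":-1},{"tx":6,"ty":0,"tz":-6,"rx":0,"ry":0,"rz":0,"claw":-1},{"tx":6,"ty":0,"tz":-6,"rx":0,"ry":0,"rz":0,"claw":-1},{"tx":6,"ty":0,"tz":-6,"rx":0,"ry":0,"rz":0,"claw":-1}]'
python3 - <<'E'
from h import *
snap('wrist','w15')
plan([.479,-.155,.1587],goalR([0,0,-1],[1,0,0]))
E
```

```text
clock: 16.58
tool_pos: [0.4965, -0.1547, 0.1835]
ee_rot: [-0.0, 1.566, -0.0]
contact_force: [0.4, 0.1, 2.9]
grip_width: -0.0004
rot (tool deg) [-0.01  0.11 -0.02]
shift mm now-axes [ 23.2  -0.5 -15.8] in goal axes [ 23.2  -0.5 -15.8] world [-15.8  -0.5 -23.2]
```

View pics/w15.png

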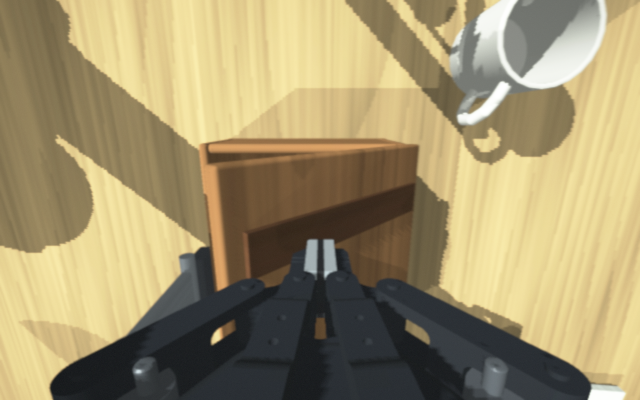

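```bash
python3 -m pendant '[{"tx":8,"ty":0,"tz":-6,"rx":0,"ry":0,"rz":0,"claw":-1},{"tx":8,"ty":0,"tz":-5,"rx":0,"ry":0,"rz":0,"claw":-1},{"tx":8,"ty":0,"tz":-5,"rx":0,"ry":0,"rz":0,"claw":-1},{"tx":9,"ty":0,"tz":-5,"rx":0,"ry":0,"rz":0,"claw":-1},{"tx":9,"ty":0,"tz":-5,"rx":0,"ry":0,"rz":0,"claw":-1},{"tx":9,"ty":0,"tz":-4,"rx":0,"ry":0,"rz":0,"claw":-1},{"tx":8,"ty":0,"tz":-2,"rx":0,"ry":0,"rz":0,"claw":-1},{"tx":5,"ty":0,"tz":-1,"rx":0,"ry":0,"rz":0,"claw":-1}]'
python3 - <<'E'
from h import *
snap('wrist','w16')
plan([.458,-.155,.100],goalR([0,0,-1],[1,0,0]))
E
```

```text
clock: 17.3
tool_pos: [0.4625, -0.1544, 0.1175]
ee_rot: [0.001, 1.57, 0.0]
contact_force: [-0.7, 0.5, 2.5]
grip_width: 0.0
rot (tool deg) [-0.01  0.02 -0.06]
shift mm now-axes [16.8 -0.8 -4.2] in goal axes [16.8 -0.8 -4.2] world [ -4.2  -0.8 -16.8]
```

View pics/w16.png

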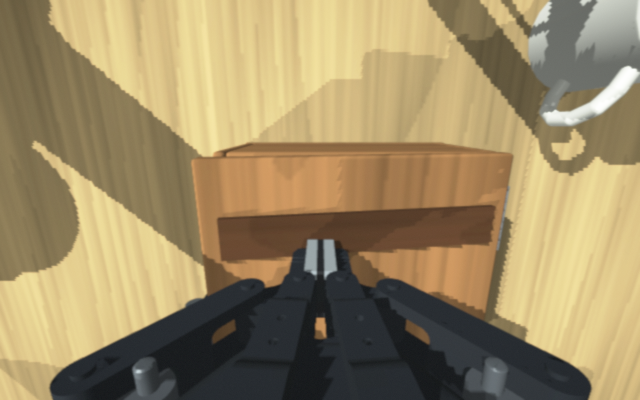

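```bash
python3 -m pendant '[{"tx":4,"ty":0,"tz":-1,"rx":0,"ry":0,"rz":0,"claw":-1},{"tx":4,"ty":0,"tz":-1,"rx":0,"ry":0,"rz":0,"claw":-1},{"tx":3,"ty":0,"tz":0,"rx":0,"ry":0,"rz":0,"claw":-1},{"tx":2,"ty":0,"tz":0,"rx":0,"ry":0,"rz":0,"claw":-1},{"tx":2,"ty":0,"tz":0,"rx":0,"ry":0,"rz":0,"claw":-1},{"tx":1,"ty":0,"tz":0,"rx":0,"ry":0,"rz":0,"claw":-1},{"tx":1,"ty":0,"tz":0,"rx":0,"ry":0,"rz":0,"claw":-1},{"tx":0,"ty":0,"tz":0,"rx":0,"ry":0,"rz":0,"claw":-1}]'
```

```text
clock: 18.02
tool_pos: [0.4615, -0.1545, 0.1015]
ee_rot: [0.0, 1.568, 0.0]
contact_force: [-0.7, -0.3, -0.1]
grip_width: -0.0002
```

```bash
python3 -m pendant '[{"tx":1,"ty":0,"tz":0,"rx":0,"ry":0,"rz":0,"claw":-1},{"tx":1,"ty":0,"tz":0,"rx":0,"ry":0,"rz":0,"claw":-1},{"tx":1,"ty":0,"tz":0,"rx":0,"ry":0,"rz":0,"claw":-1},{"tx":0,"ty":0,"tz":0,"rx":0,"ry":0,"rz":0,"claw":-1},{"tx":0,"ty":0,"tz":0,"rx":0,"ry":0,"rz":0,"claw":-1},{"tx":0,"ty":0,"tz":0,"rx":0,"ry":0,"rz":0,"claw":-1},{"tx":0,"ty":0,"tz":0,"rx":0,"ry":0,"rz":0,"claw":-1},{"tx":0,"ty":0,"tz":0,"rx":0,"ry":0,"rz":0,"claw":-1}]'
```

```text
clock: 18.68
tool_pos: [0.4616, -0.1545, 0.0999]
ee_rot: [0.0, 1.567, 0.0]
contact_force: [-4.5, 1.2, 10.2]
grip_width: -0.0001
```

```bash
python3 -m pendant '[{"tx":1,"ty":0,"tz":0,"rx":0,"ry":0,"rz":0,"claw":-1},{"tx":0.5,"ty":0,"tz":0,"rx":0,"ry":0,"rz":0,"claw":-1},{"tx":0,"ty":0,"tz":0,"rx":0,"ry":0,"rz":0,"claw":-1},{"tx":0,"ty":0,"tz":0,"rx":0,"ry":0,"rz":0,"claw":-1},{"tx":0,"ty":0,"tz":0,"rx":0,"ry":0,"rz":0,"claw":-1},{"tx":0,"ty":0,"tz":0,"rx":0,"ry":0,"rz":0,"claw":-1},{"tx":0,"ty":0,"tz":0,"rx":0,"ry":0,"rz":0,"claw":-1},{"tx":0,"ty":0,"tz":0,"rx":0,"ry":0,"rz":0,"claw":-1}]'
python3 -m pendant '[{"tx":-5,"ty":0,"tz":0,"rx":0,"ry":0,"rz":0,"claw":-1},{"tx":-25,"ty":0,"tz":0,"rx":0,"ry":0,"rz":0,"claw":-1},{"tx":-35,"ty":0,"tz":0,"rx":0,"ry":0,"rz":0,"claw":-1},{"tx":-35,"ty":0,"tz":0,"rx":0,"ry":0,"rz":0,"claw":-1},{"tx":-35,"ty":0,"tz":0,"rx":0,"ry":0,"rz":0,"claw":-1},{"tx":-35,"ty":0,"tz":0,"rx":0,"ry":0,"rz":0,"claw":-1},{"tx":-25,"ty":0,"tz":0,"rx":0,"ry":0,"rz":0,"claw":-1},{"tx":0,"ty":0,"tz":0,"rx":0,"ry":0,"rz":0,"claw":-1}]'
python3 - <<'E'
from h import *
snap('wrist','w17');im,c=snap('side','s17')
cv2.imwrite('pics/s17c.png',cv2.resize(im[80:230,250:430,::-1],None,fx=4,fy=4,interpolation=cv2.INTER_CUBIC))
E
```

```text
clock: 19.35
tool_pos: [0.4617, -0.1545, 0.0998]
ee_rot: [-0.0, 1.566, -0.0]
contact_force: [-7.7, 3.0, 20.5]
grip_width: -0.0001
clock: 20.02
tool_pos: [0.4627, -0.1551, 0.2977]
ee_rot: [-0.002, 1.56, -0.002]
contact_force: [-0.6, 0.2, 0.4]
grip_width: 0.0001
```

View pics/w17.png

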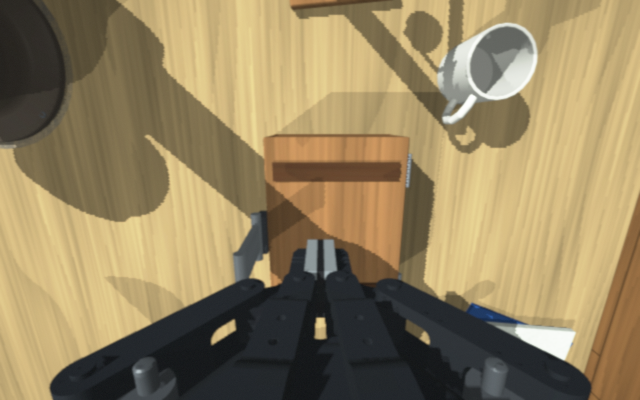

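View pics/s17c.png

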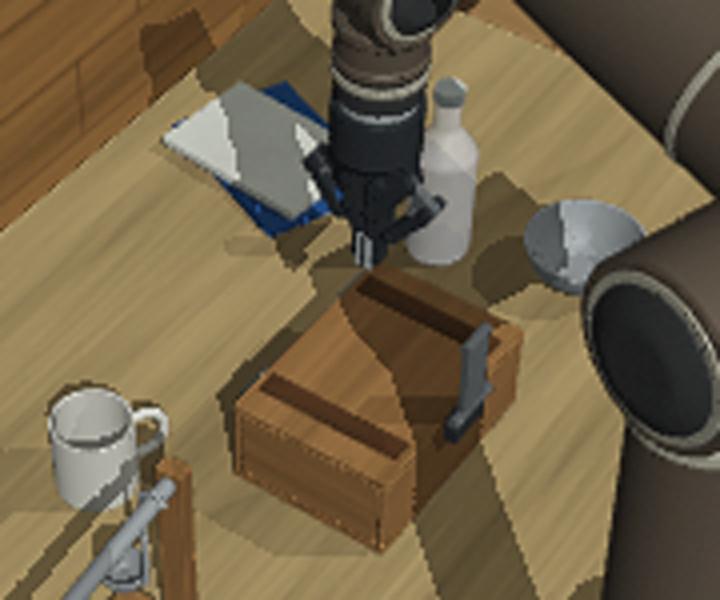

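```bash
python3 - <<'E'
from h import *
w=load('w8')
def py(c,q,y):
    o,d=ray(c,*q);return o+d*(y-o[1])/d[1]
p=py(w,(73,271),-.205);print('tip from w8',p,np.degrees(np.arctan2(p[2]-.107,p[0]-.386)))
p=py(load('w12'),(54,243),-.205);print('tip from w12',p)
# hinge pin +y end in w8
print('pin',onz(w,40+420/3,170+65/3,.107))
print(tri(load('w8'),(73,271),load('w12'),(54,243)))
plan([.325,-.223,.29],goalR([0,0,-1],[1,0,0]))
E
```

```text
tip from w8 [ 0.38339755 -0.205       0.1918027 ] 91.75775614715016
tip from w12 [ 0.38935866 -0.205       0.19542564]
pin [ 0.38552252 -0.19316433  0.107     ]
(array([ 0.36545311, -0.21519015,  0.17261485]), np.float64(0.0008696780133596871))
rot (tool deg) [0.   0.3  0.01]
shift mm now-axes [   2.2  -68.3 -136.7] in goal axes [   2.9  -68.3 -136.6] world [-136.6  -68.3   -2.9]
```

```bash
python3 -m pendant '[{"tx":0,"ty":-9,"tz":-17,"rx":0,"ry":0,"rz":0,"claw":-1},{"tx":0,"ty":-10,"tz":-20,"rx":0,"ry":0,"rz":0,"claw":-1},{"tx":0,"ty":-10,"tz":-20,"rx":0,"ry":0,"rz":0,"claw":-1},{"tx":0,"ty":-10,"tz":-20,"rx":0,"ry":0,"rz":0,"claw":-1},{"tx":0,"ty":-10,"tz":-20,"rx":0,"ry":0,"rz":0,"claw":-1},{"tx":0,"ty":-10,"tz":-20,"rx":0,"ry":0,"rz":0,"claw":-1},{"tx":0,"ty":-9,"tz":-20,"rx":0,"ry":0,"rz":0,"claw":-1},{"tx":0,"ty":0,"tz":0,"rx":0,"ry":0,"rz":0,"claw":-1}]'
python3 - <<'E'
from h import *
plan([.34,-.223,.168],goalR([0,0,-1],[1,0,0]))
snap('wrist','w18');im,c=snap('side','s18')
cv2.imwrite('pics/s18c.png',cv2.resize(im[80:230,270:450,::-1],None,fx=4,fy=4,interpolation=cv2.INTER_CUBIC))
E
```

```text
clock: 20.78
tool_pos: [0.3209, -0.2229, 0.2904]
ee_rot: [0.003, 1.571, -0.001]
contact_force: [0.1, 0.2, 0.3]
grip_width: -0.0004
rot (tool deg) [-0.15  0.01 -0.07]
shift mm now-axes [122.4  -0.2  19.1] in goal axes [ 1.224e+02 -1.000e-01  1.910e+01] world [ 1.910e+01 -1.000e-01 -1.224e+02]
```

View pics/w18.png

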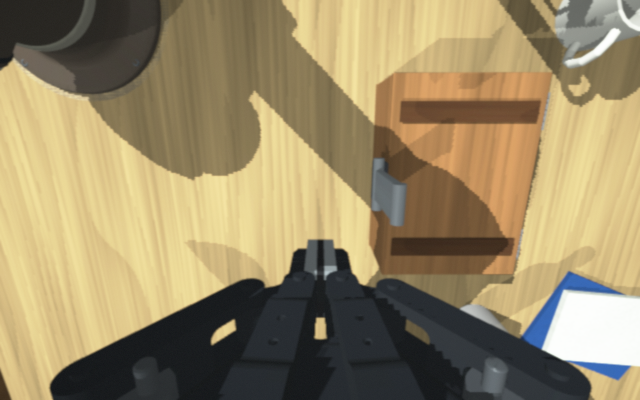

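View pics/s18c.png

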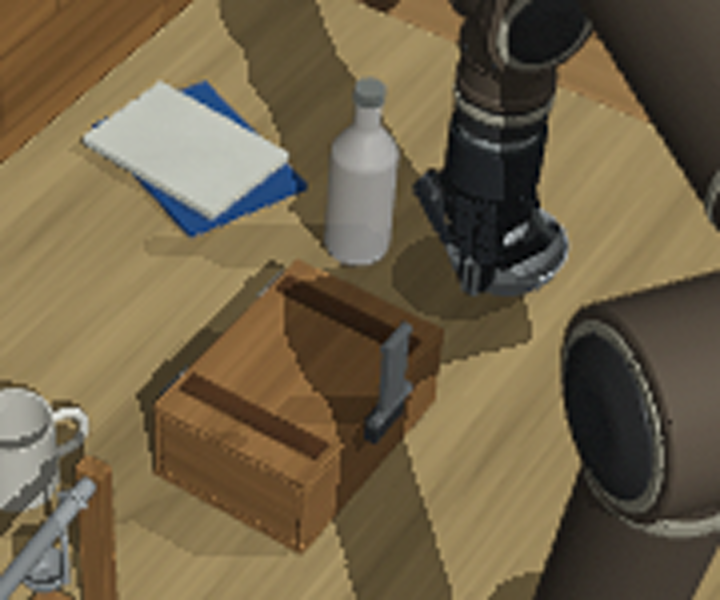

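```bash
python3 - <<'E'
from h import *
w=load('w18')
for q in((396,180),(397,226)): print(onz(w,*q,.192))
for q in((379,160),(377,210)): print(onz(w,*q,.107))
E
python3 -m pendant '[{"tx":20,"ty":0,"tz":0,"rx":0,"ry":0,"rz":0,"claw":-1},{"tx":25,"ty":0,"tz":0,"rx":0,"ry":0,"rz":0,"claw":-1},{"tx":25,"ty":0,"tz":0,"rx":0,"ry":0,"rz":0,"claw":-1},{"tx":25,"ty":0,"tz":0,"rx":0,"ry":0,"rz":0,"claw":-1},{"tx":20,"ty":0,"tz":0,"rx":0,"ry":0,"rz":0,"claw":-1},{"tx":7,"ty":0,"tz":0,"rx":0,"ry":0,"rz":0,"claw":-1},{"tx":0,"ty":0,"tz":5,"rx":0,"ry":0,"rz":0,"claw":-1},{"tx":0,"ty":0,"tz":5,"rx":0,"ry":0,"rz":0,"claw":-1}]'
```

```text
[ 0.38411945 -0.20104069  0.192     ]
[ 0.38779854 -0.2423318   0.192     ]
[ 0.38612878 -0.19425788  0.107     ]
[ 0.38681712 -0.25290681  0.107     ]
clock: 21.55
tool_pos: [0.3349, -0.2222, 0.1699]
ee_rot: [0.0, 1.568, 0.001]
contact_force: [0.6, 0.5, 0.1]
grip_width: 0.0
```

```bash
python3 -m pendant '[{"tx":0,"ty":0,"tz":7,"rx":0,"ry":0,"rz":0,"claw":-1},{"tx":0,"ty":0,"tz":7,"rx":0,"ry":0,"rz":0,"claw":-1},{"tx":0,"ty":0,"tz":7,"rx":0,"ry":0,"rz":0,"claw":-1},{"tx":0,"ty":0,"tz":7,"rx":0,"ry":0,"rz":0,"claw":-1},{"tx":0,"ty":0,"tz":7,"rx":0,"ry":0,"rz":0,"claw":-1},{"tx":0,"ty":0,"tz":7,"rx":0,"ry":0,"rz":0,"claw":-1},{"tx":1,"ty":0,"tz":7,"rx":0,"ry":0,"rz":0,"claw":-1},{"tx":1,"ty":0,"tz":7,"rx":0,"ry":0,"rz":0,"claw":-1}]'
python3 - <<'E'
from h import *
snap('wrist','w19');im,c=snap('side','s19')
cv2.imwrite('pics/s19c.png',cv2.resize(im[80:230,270:450,::-1],None,fx=4,fy=4,interpolation=cv2.INTER_CUBIC))
E
```

```text
clock: 22.22
tool_pos: [0.3908, -0.2225, 0.1678]
ee_rot: [0.0, 1.568, 0.0]
contact_force: [-1.6, -0.4, -1.3]
grip_width: -0.0001
```

View pics/s19c.png

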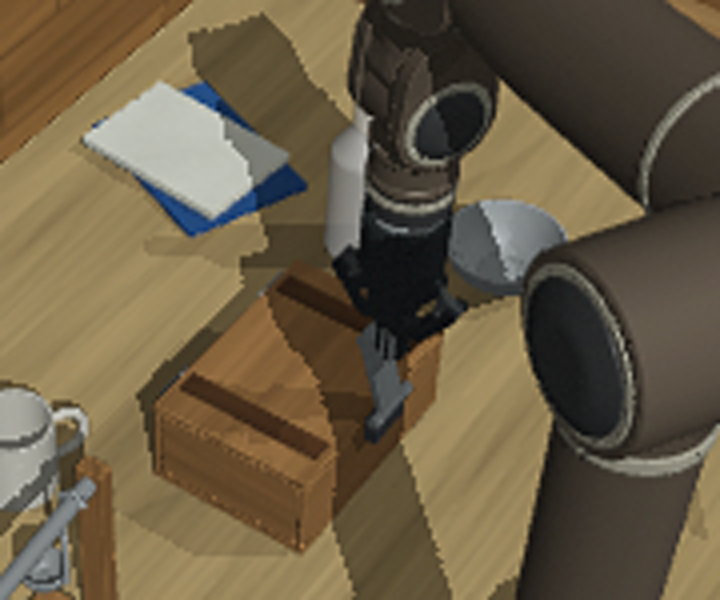

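View pics/w19.png

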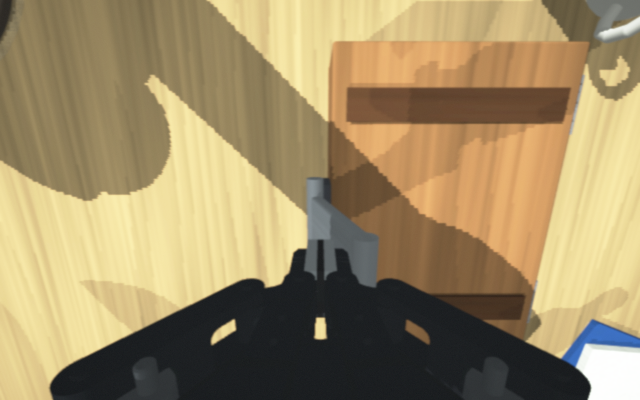

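```bash
python3 -m pendant '[{"tx":2,"ty":0,"tz":6,"rx":0,"ry":0,"rz":0,"claw":-1},{"tx":3,"ty":0,"tz":7,"rx":0,"ry":0,"rz":0,"claw":-1},{"tx":4,"ty":0,"tz":7,"rx":0,"ry":0,"rz":0,"claw":-1},{"tx":5,"ty":0,"tz":6,"rx":0,"ry":0,"rz":0,"claw":-1},{"tx":6,"ty":0,"tz":6,"rx":0,"ry":0,"rz":0,"claw":-1},{"tx":6,"ty":0,"tz":5,"rx":0,"ry":0,"rz":0,"claw":-1},{"tx":7,"ty":0,"tz":4,"rx":0,"ry":0,"rz":0,"claw":-1},{"tx":7,"ty":0,"tz":3,"rx":0,"ry":0,"rz":0,"claw":-1}]'
python3 - <<'E'
from h import *
snap('wrist','w20')
E
```

```text
clock: 22.98
tool_pos: [0.435, -0.2225, 0.1272]
ee_rot: [0.0, 1.568, 0.001]
contact_force: [0.3, -0.4, 1.5]
grip_width: -0.0
```

View pics/w20.png

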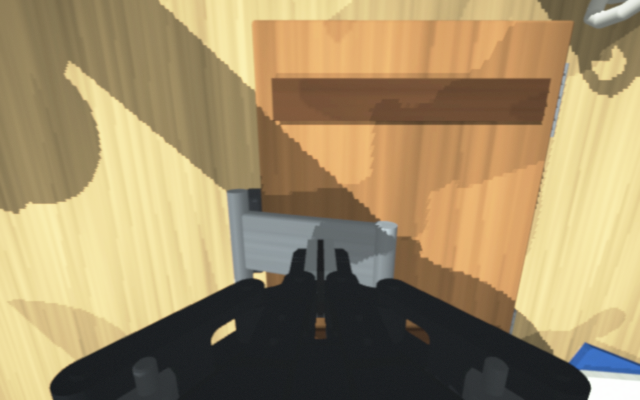

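```bash
python3 -m pendant '[{"tx":4,"ty":0,"tz":2,"rx":0,"ry":0,"rz":0,"claw":-1},{"tx":4,"ty":0,"tz":1,"rx":0,"ry":0,"rz":0,"claw":-1},{"tx":3,"ty":0,"tz":0,"rx":0,"ry":0,"rz":0,"claw":-1},{"tx":3,"ty":0,"tz":0,"rx":0,"ry":0,"rz":0,"claw":-1},{"tx":2,"ty":0,"tz":0,"rx":0,"ry":0,"rz":0,"claw":-1},{"tx":1,"ty":0,"tz":0,"rx":0,"ry":0,"rz":0,"claw":-1},{"tx":0,"ty":0,"tz":0,"rx":0,"ry":0,"rz":0,"claw":-1},{"tx":0,"ty":0,"tz":0,"rx":0,"ry":0,"rz":0,"claw":-1}]'
python3 -m pendant '[{"tx":1,"ty":0,"tz":0,"rx":0,"ry":0,"rz":0,"claw":-1},{"tx":1,"ty":0,"tz":0,"rx":0,"ry":0,"rz":0,"claw":-1},{"tx":0,"ty":0,"tz":0,"rx":0,"ry":0,"rz":0,"claw":-1},{"tx":0,"ty":0,"tz":0,"rx":0,"ry":0,"rz":0,"claw":-1},{"tx":0,"ty":0,"tz":0,"rx":0,"ry":0,"rz":0,"claw":-1},{"tx":0,"ty":0,"tz":0,"rx":0,"ry":0,"rz":0,"claw":-1},{"tx":0,"ty":0,"tz":0,"rx":0,"ry":0,"rz":0,"claw":-1},{"tx":0,"ty":0,"tz":0,"rx":0,"ry":0,"rz":0,"claw":-1}]'
```

```text
clock: 23.7
tool_pos: [0.4372, -0.2225, 0.1111]
ee_rot: [0.0, 1.568, 0.0]
contact_force: [0.6, 0.0, 0.6]
grip_width: -0.0003
clock: 24.37
tool_pos: [0.4373, -0.2225, 0.1109]
ee_rot: [-0.0, 1.567, -0.0]
contact_force: [-4.1, 2.1, 12.6]
grip_width: 0.0001
```

```bash
python3 -m pendant '[{"tx":1,"ty":0,"tz":0,"rx":0,"ry":0,"rz":0,"claw":-1},{"tx":0,"ty":0,"tz":0,"rx":0,"ry":0,"rz":0,"claw":-1},{"tx":0,"ty":0,"tz":0,"rx":0,"ry":0,"rz":0,"claw":-1},{"tx":0,"ty":0,"tz":0,"rx":0,"ry":0,"rz":0,"claw":-1},{"tx":-5,"ty":0,"tz":0,"rx":0,"ry":0,"rz":0,"claw":-1},{"tx":-20,"ty":0,"tz":0,"rx":0,"ry":0,"rz":0,"claw":-1},{"tx":-30,"ty":0,"tz":0,"rx":0,"ry":0,"rz":0,"claw":-1},{"tx":-30,"ty":0,"tz":0,"rx":0,"ry":0,"rz":0,"claw":-1}]'
python3 -m pendant '[{"tx":-30,"ty":0,"tz":-15,"rx":0,"ry":0,"rz":0,"claw":-1},{"tx":-30,"ty":0,"tz":-25,"rx":0,"ry":0,"rz":0,"claw":-1},{"tx":-30,"ty":0,"tz":-25,"rx":0,"ry":0,"rz":0,"claw":-1},{"tx":-20,"ty":0,"tz":-25,"rx":0,"ry":0,"rz":0,"claw":-1},{"tx":0,"ty":0,"tz":-25,"rx":0,"ry":0,"rz":0,"claw":-1},{"tx":0,"ty":0,"tz":-15,"rx":0,"ry":0,"rz":0,"claw":-1},{"tx":0,"ty":0,"tz":0,"rx":0,"ry":0,"rz":0,"claw":-1},{"tx":0,"ty":0,"tz":0,"rx":0,"ry":0,"rz":0,"claw":-1}]'
python3 - <<'E'
from h import *
snap('wrist','w21');im,c=snap('side','s21');snap('top','t21')
cv2.imwrite('pics/s21c.png',cv2.resize(im[80:230,250:430,::-1],None,fx=4,fy=4,interpolation=cv2.INTER_CUBIC))
E
```

```text
clock: 25.03
tool_pos: [0.4363, -0.2221, 0.1933]
ee_rot: [0.001, 1.57, 0.001]
contact_force: [-0.2, -0.1, 0.4]
grip_width: -0.0001
clock: 25.7
tool_pos: [0.3066, -0.2226, 0.3023]
ee_rot: [0.001, 1.568, -0.001]
contact_force: [1.0, 0.3, 0.5]
grip_width: -0.0002
```

View pics/w21.png

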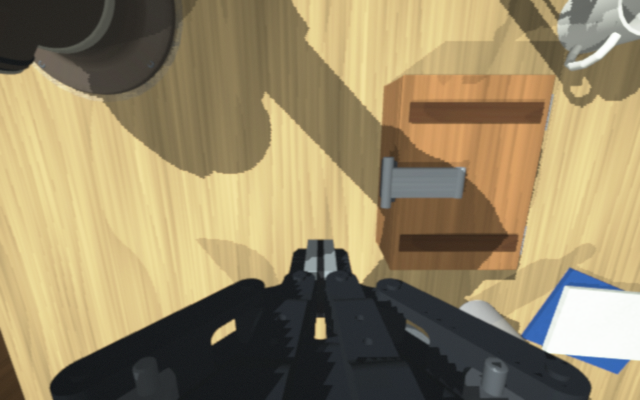

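View pics/s21c.png

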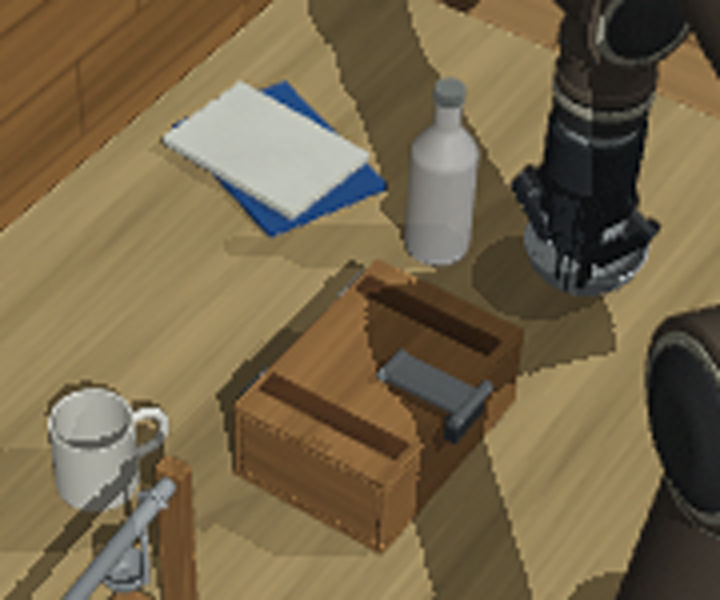

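View pics/t21.png

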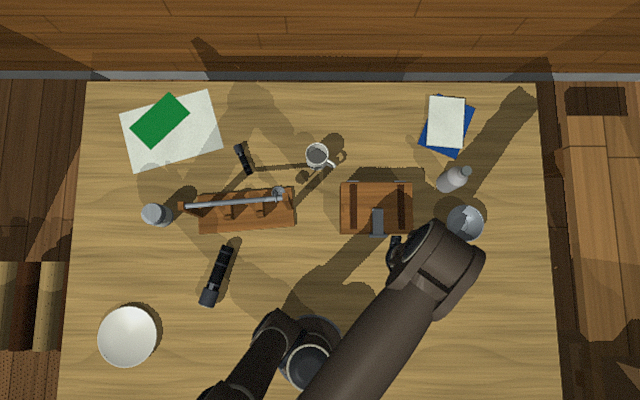

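```bash
python3 -c "
from bench import manip
print(manip.finish_job(), manip.observe()['clock'])"
```

```text
the job is handed in; nothing more can be done
the job is handed in; nothing more can be done
```

The torch is in the gear box, the lid is shut, and the strap lies flat on the lid. I handed the job in at about 26 s of the 70 s allowed; no verdict is reported.

- **Torch:** The middle-sized look-alike, at top-view pixel (241, 208), was the one in the cradle. I left the small one (243, 157) and the large one (217, 276) where they were. I gripped it under the rail and lowered it onto the box floor until I felt about 5 N. I opened the fingers there, and a picture afterwards showed it lying inside the walls.
- **Lid:** I pushed it over from behind and pressed it down. It stopped hard at a height of 0.100 m, and the force rose to 20 N with no further movement.
- **Strap:** I pushed it over from the front. It stopped hard at 0.111 m, the height expected when it lies flat, with the force at about 13 N.

In the last side, top and wrist pictures the lid is shut and the strap is flat. The mug, bottle, tin and bowl stand where they were, and the gripper is well clear. The torch can no longer be seen under the closed lid, so its final position was not seen again.

One measurement disagreed: triangulating the strap's tip from two wrist pictures missed the known strap length. I went by single rays and the given dimensions instead. Before any motion the pendant also refused four calls as "invalid input", because every row needs all seven keys.

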